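# Put a scraper blade away in its clip-lock case

## Robot

A 6-joint arm with a two-finger parallel gripper is mounted at the origin on a cart in front of the work surface, level with it; the furniture and walls round the work are solid. World frame = base frame: x ahead of the robot, y to its left, z up, the work surface at z = 0. Lengths are in m, angles in rad, forces in N, time in s.
With the tool pointing down it reaches from about 0.35 to 0.775 m from the base axis. Payload 7.3 kg.
Tool frame: the origin (TCP) lies at the very end of the fingers, on their centre line; the grasp point (between the pads) lies 19 mm behind it (robot.tcp_to_grasp is the z of the grasp point in the tool frame, in m); z points along the fingers, y is the line along which they close (so a half turn about z gives the same grasp; the last joint's range is limited). The gripper opens to 92 mm and grips with 3 to 60 N. Pads are 19 mm wide; open, the fingers measure 130 mm over their backs; the gripper's body (75 mm by 190 mm) begins 47 mm behind the grasp point.
Start: joints at [-1.363, 0.342, 1.524, -0, 1.275, -0.146], TCP at [0.182, -0.492, 0.196] pointing down, gripper open.
Joint ranges: [-2.53, 2.53], [-0.77, 2.02], [0.04, 2.7], [-1, 4.14], [0.28, 2.66], [-3.11, 3.11]. Speed limits (rad/s): [2.57, 2.57, 3.14, 3.14, 3.14, 3.14].

## Interface

Orientations are given as [roll, pitch, yaw] about the fixed x, y, z axes, in that order (R = Rz(yaw) Ry(pitch) Rx(roll)).
In Python, from cell import monitor, read_camera, get_calibration, job, robot gives the robot as it stands. The module is installed in compiled form; this text tells all that it offers.
- The arm moves only by the tool send_rows, never from a script. Its argument "targets" is a list of rows, each an object with "translation": the shift along the tool's x, y, z in cm, a list of three; "spin": the turn about the tool's z in degrees; "jaw": the opening, from 0 (shut) to 1 (fully open). A call has exactly 5 rows; each row is the pose to reach, as a shift and turn from the pose commanded when the call began, along the tool's axes at that moment; what a row does not reach only later rows make up. A row lasts 1/10 s, in which the tool goes at most 50 mm and 8.59 degrees, less where a joint would pass 70% of its speed; a pose out of reach is approached as far as the arm can. A call with a gripper value outside its range is refused whole. The fingers move at their own pace and stop on an object; "force" is the grip in N (left out, the last holds). Time passes only in rows, so rows that repeat a pose let the fingers close, or fill a call up. It gives the time, the measured TCP pose, the force, the opening and the grip force at its end, in the units of the state.
- monitor.observe(): the state, without advancing time (a new reading comes with each control period).
- read_camera(name): name is "side" or "top"; returns (picture, depth): 400x640x3 uint8, red, green, blue; 400x640 float32, m along the optical axis (not along the pixel's ray), 0 where there is no reading.
- get_calibration(name): a dict with "intrinsics" (3x3 intrinsics, pixels), "origin" and "orientation" of the camera in the world. Camera axes: x right, y up, looking along -z (the intrinsics and any distortion apply to the point x, -y, -z); pixel columns grow to the right and rows downward; lengths in m; the calibration is good to about 2 mm. A picture is of the moment at which its call begins. get_calibration takes no time and is no camera call.
- job.hand_in(): hands the job in; it is judged then, once.
The state is a dict: "time": time; "qpos": joint angles; "qvel": joint speeds; "joint_efforts": joint torques, N m; "tool_pos": TCP position; "tool_rot": TCP orientation; "contact_force": force on the tool from outside, world axes, zero at the start; "torque": the same for the moment, N m; "opening": finger opening in m; "grip_force": force on a finger pad.
Only numpy, scipy, OpenCV 4.12 (cv2) and the standard library are available. Lean on these libraries where they do the work, as an engineer would, in place of code of your own. Each camera call takes 0.05 s, during which the arm holds its last target. There are 200 camera calls.

## Task

Put the floor-scraper blade away: lay it flat on the raised bed inside the open case, with the notch in its back end over the steel pin. Then set the lid squarely on the case, fully down, and flip all four yellow side clips down until each one is shut. Leave the case about where it stands and do not disturb the other things on the bench.

Things in the scene. Friction and masses are not known exactly. Their poses are not given: they have to be found in the camera images.
- case: Open dark grey case standing loose on the bench, 1.6 kg, 150 (x) x 126 (y) x 48 (z) mm outside, walls 4 mm, rim at z = 48 mm, floor at z = 4 mm. Origin: centre of its underside; z up. The blade's bed and pin are inside, the pin towards -x. Each outer side has a bead, 5.5 mm proud, z = 24 to 28 mm; the catch of a shut clip hooks under it.
- bed (a point): Centre of the top of the light grey bed in the case, case frame (0, 0, 16) mm; bed 100 (x) x 40 (y) mm. The blade lies on it along x, its origin here. Corner guides (|x| 42-60, |y| 32-36, top at z = 22 mm) and end stops (|x| > 60) leave the blade 4 to 5 mm of play. Beside the bed's middle the fingers have free room from |y| = 28 to 59 mm, down to the floor.
- pin (a point): Foot of the steel locating pin, on the bed's top: case frame (-40, 0, 16) mm. The pin is 8 mm thick, 11 mm tall, its upper 4.5 mm tapered to 3 mm. Axes as the case.
- blade: Flat steel floor-scraper blade, 110 (x) x 56 (y) x 5 (z) mm, 0.22 kg, lying level on a strip of light wood 90 x 34 x 15 mm (fixed, along the blade), so its underside is 15 mm above the bench and both long sides overhang by about 11 mm. Origin: centre of its underside; z up; its ground cutting edge is the +x end, the open notch the -x end. Grip it across its 56 mm width, at its middle.
- notch (a point): Point in the blade's notch where the pin belongs: blade frame (-40, 0, 0) mm, on the underside. The notch is 14 mm wide, open at the -x end and 22 mm deep (to x = -33 mm). Axes as the blade.
- lid: Loose black lid, 0.36 kg, lying right way up, clips spread. Origin: centre of its underside; z up. Plug z = 0 to 10 mm: play in the case 2 mm a side, lower 6 mm tapered in to 6 mm. Plate 162 (x) x 138 (y) mm, underside z = 10, top z = 18 mm. The plate rests on the case's rim: a seated lid's origin is 38 mm above the case's, axes along the case's (either way round fits).
- handle (a point): Centre of the lid's bridge handle, lid frame (0, 0, 39) mm: a bar along x, 86 x 16 (y) mm, z = 34 to 44 mm, free beneath between its feet (|x| > 31 mm). Grip it across y at the middle. Axes as the lid.
- clip_1 (a joint): Yellow clip in the middle of the lid's +x side, 58 mm wide, 37 mm from hinge to free edge, 3 mm thick; hinge axis at x = 85, z = 12 mm in the lid frame. 0 rad: hanging straight down, shut, its catch under the case's bead (its stop); 1.57: level, pointing outwards; 2.0: its upper stop. A stiff hinge: about 1 N at the free edge moves it and it stays where it is left.
- clip_2 (a joint): Yellow clip in the middle of the lid's +y side, 68 mm wide, 37 mm from hinge to free edge, 3 mm thick; hinge axis at y = 73, z = 12 mm in the lid frame. 0 rad: hanging straight down, shut, its catch under the case's bead (its stop); 1.57: level, pointing outwards; 2.0: its upper stop. A stiff hinge: about 1 N at the free edge moves it and it stays where it is left.
- clip_3 (a joint): Yellow clip in the middle of the lid's -x side, 58 mm wide, 37 mm from hinge to free edge, 3 mm thick; hinge axis at x = -85, z = 12 mm in the lid frame. 0 rad: hanging straight down, shut, its catch under the case's bead (its stop); 1.57: level, pointing outwards; 2.0: its upper stop. A stiff hinge: about 1 N at the free edge moves it and it stays where it is left.
- clip_4 (a joint): Yellow clip in the middle of the lid's -y side, 68 mm wide, 37 mm from hinge to free edge, 3 mm thick; hinge axis at y = -73, z = 12 mm in the lid frame. 0 rad: hanging straight down, shut, its catch under the case's bead (its stop); 1.57: level, pointing outwards; 2.0: its upper stop. A stiff hinge: about 1 N at the free edge moves it and it stays where it is left.
- tap_fitting_3: Bystander: plated pipe tee, 50 x 72 x 26 mm; origin under the centre.
- pencil: Bystander: red carpenter's pencil, 159 mm (y) long, 8 mm thick; origin under the centre.
There are look-alikes about, which are no part of the job. There is more than one size of the blade; the one meant has the size given above.

How it is judged:
On the way, in this order (a step that is already met when the one before it is completed fails the run):
1. the blade lies flat on the bed with its notch over the pin, let go (z of notch in the frame of case between 0.0135 and 0.0185 m and horizontal distance between notch and pin below 0.007 m and angle between the x axis of blade and the x axis of case, either way round below 0.12 rad and angle between the z axis of blade and the z axis of case, either way round below 0.05 rad and contact force between the fingers and blade below 0.2 N), for 0.2 s.
2. the lid sits squarely and fully down on the case, let go (z of lid in the frame of case between 0.035 and 0.0405 m and horizontal distance between lid and case below 0.006 m and angle between the x axis of lid and the x axis of case, either way round below 0.08 rad and angle between lid's own z axis and vertical below 0.04 rad and contact force between the fingers and lid below 0.2 N), for 0.2 s.
3. all four clips are shut (value of joint each of clip_1, clip_2, clip_3, clip_4 below 0.1 rad), for 0.2 s.
At the end, for the whole second after the job is handed in: Blade flat on the bed (height within 2.5 mm, level within 3 deg), notch point within 7 mm of the pin, 7 deg of the case's length; lid fully down (2.5 mm), centred within 6 mm, square within 4.5 deg, level within 2 deg; all four clips within 5.7 deg of shut; case flat, all at rest (all of step 3 and z of notch in the frame of case between 0.0135 and 0.0185 m and horizontal distance between notch and pin below 0.007 m and angle between the x axis of blade and the x axis of case, either way round below 0.12 rad and angle between the z axis of blade and the z axis of case, either way round below 0.05 rad and z of lid in the frame of case between 0.035 and 0.0405 m and horizontal distance between lid and case below 0.006 m and angle between the x axis of lid and the x axis of case, either way round below 0.08 rad and angle between each of lid, case's own z axis and vertical below 0.04 rad and linear speed of each of lid, case below 0.02 m/s); the robot touches nothing.
It fails at once if the case is shoved more than 50 mm from its place (distance of case from where it was at the start of the episode above 0.05 m).
It fails at once if the pipe tee or the pencil is moved more than 30 mm (distance of any of tap_fitting_3, pencil from where it was at the start of the episode above 0.03 m).
It also fails if it takes over 72 s, if anything falls off the work surface, if the arm or the gripper's body presses on something with over 40 N, if the wrist force passes 120 N, or if a joint passes its speed limit or range.

## Working session

There is one attempt and no reset: what is moved stays moved. The work goes in short steps, Python scripts to look and compute and a tool call to move; the robot and the scene stay as the last step left them, time stands still between calls to the robot, and variables do not carry over. Pictures are saved under pics/ and viewed, at most 10 in all, crops included, and the job is handed in when it is done.

Besides the shell and the picture viewer there is one more tool, called after "Call:" in YAML: its name, and indented under it one key for each argument. send_rows: Moves the arm, as the interface text tells. Its arguments: {"type":"object","properties":{"targets":{"type":"array"},"force":{"type":"number"}},"required":["targets"]}

```bash
mkdir -p pics
python3 - <<'E'
from cell import *
import cv2,numpy as np
s=monitor.observe(); print(s['time'],s['tool_pos'],s['tool_rot'],s['opening'],robot.tcp_to_grasp)
for n in ('side','top'):
    im,d=read_camera(n); cv2.imwrite(f'pics/{n}0.png',im[:,:,::-1]); np.savez(f'{n}0.npz',im=im,d=d)
    c=get_calibration(n); print(n,c,(d>0).mean())
E
```

```text
0.0 [ 0.18182303 -0.49201489  0.19492013] [-3.14003481e+00 -2.70809722e-04  3.53782734e-01] 0.09186558786478305 -0.0188
side {'intrinsics': array([[383.88943842,   0.        , 316.98787084],
       [  0.        , 383.88943842, 199.42278324],
       [  0.        ,   0.        ,   1.        ]]), 'origin': array([0.06963601, 0.92881694, 0.61673767]), 'orientation': array([ 1.05543312,  0.02406105, -2.70413703])} 0.93934375
top {'intrinsics': array([[490.69853208,   0.        , 321.41913292],
       [  0.        , 490.69853208, 204.98975054],
       [  0.        ,   0.        ,   1.        ]]), 'origin': array([0.32831262, 0.00572143, 1.36418763]), 'orientation': array([ 0.12875069,  0.01007499, -1.55156912])} 0.99584765625
```

View pics/top0.png

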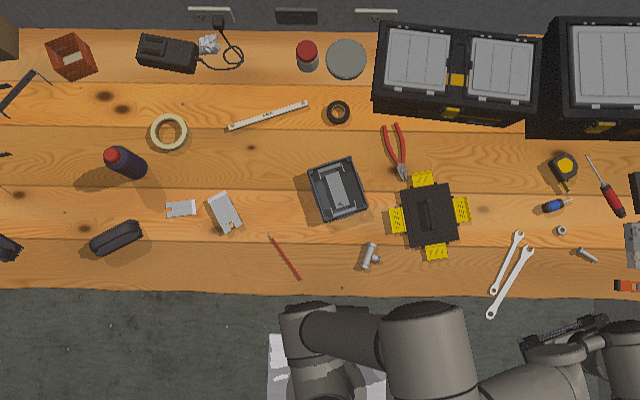

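View pics/side0.png

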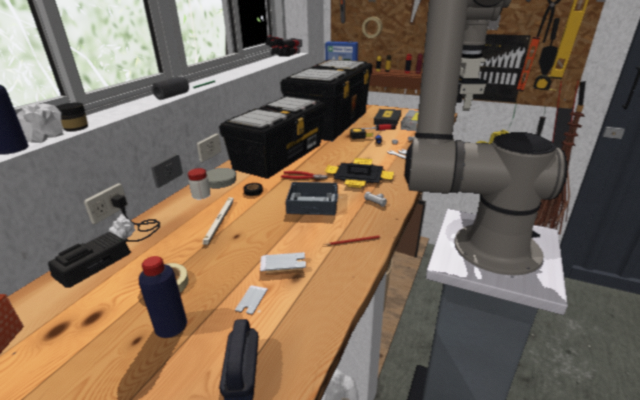

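Candidates for the blade in the top view are the plate on wood at (225,212) and the smaller plate flat on the bench at (181,209). The case is at (337,189), the lid at (430,214), the tee at (369,256) and the pencil at (284,257). Next I check the choice in a close crop and measure.

```bash
cat > h.py <<'E'
from cell import *
import cv2,numpy as np
from scipy.spatial.transform import Rotation as R
def cam(n):
    c=get_calibration(n); return c['intrinsics'],np.array(c['origin']),R.from_euler('xyz',c['orientation']).as_matrix()
def cloud(n,d):
    K,o,M=cam(n); v,u=np.mgrid[:400,:640]
    p=np.stack([(u-K[0,2])/K[0,0]*d,-(v-K[1,2])/K[1,1]*d,-d],-1)@M.T+o
    p[d<=0]=np.nan; return p
def proj(n,P):
    K,o,M=cam(n); q=(np.atleast_2d(P)-o)@M; return np.c_[K[0,2]-K[0,0]*q[:,0]/q[:,2],K[1,2]+K[1,1]*q[:,1]/q[:,2]]
def rect(n,P,m,name):
    xy=P[m][:,:2]; r=cv2.minAreaRect((xy*1000).astype(np.float32))
    print(n,name,m.sum(),'z',np.round(np.nanpercentile(P[m][:,2],[10,50,90])*1000,1),'c',np.round(r[0],1),'size',np.round(r[1],1),'ang',round(r[2],2))
    return r
E
python3 - <<'E'
from h import *
im={};P={}
for n in ('top','side'):
    f=np.load(n+'0.npz'); im[n]=f['im']; P[n]=cloud(n,f['d'])
box={'top':{'big':(200,185,250,240),'small':(160,190,200,225),'case':(300,148,375,228),'lid':(380,160,478,270),'tee':(350,235,385,275),'bench':(300,232,340,250)},
 'side':{'big':(255,248,310,280),'small':(230,280,272,318),'case':(280,178,343,220),'lid':(320,155,400,195),'bench':(300,215,340,235)}}
for n in box:
    for k,(a,b,c,d) in box[n].items():
        m=np.zeros((400,640),bool); m[b:d,a:c]=1; z=P[n][...,2]*1000
        lo,hi={'big':(14,30),'small':(3,14),'case':(40,56),'lid':(35,52),'tee':(8,40),'bench':(-20,20)}[k]
        rect(n,P[n],m&(z>lo)&(z<hi),k)
        if k=='lid': rect(n,P[n],m&(z>11)&(z<26)&(im[n].max(-1)<70),'plate'); rect(n,P[n],m&(z>5)&(im[n][...,0]>120)&(im[n][...,2]<80),'clips')
t=cv2.resize(im['top'][150:270,160:480],(800,300),interpolation=2)
s=np.hstack([cv2.resize(im['side'][240:310,235:328],(400,300),interpolation=2),cv2.resize(im['side'][150:225,275:375],(400,300),interpolation=2)])
cv2.imwrite('pics/crop1.png',np.vstack([t,s])[:,:,::-1])
E
```

```text
top big 785 z [17.4 21.  24.6] c [480.6 290.3] size [110.5  56.4] ang 29.69
top small 633 z [3.4 5.2 8.2] c [491.5 420.4] size [ 96.8 112.6] ang 1.45
top case 384 z [42.8 47.5 51.7] c [547.9 -19.7] size [153.7 128.6] ang 19.78
top lid 196 z [40.1 44.1 47.4] c [ 482.7 -274.6] size [84.5 17.1] ang 10.13
top plate 2630 z [14.1 18.  21.9] c [ 482.2 -273.9] size [173.1 147.5] ang 10.18
top clips 1797 z [ 5.9 14.1 19.5] c [ 484.3 -277. ] size [307.5 273.1] ang 0.22
top tee 294 z [16.  22.4 27.5] c [ 368.1 -105.9] size [104.8  85.9] ang 5.84
top bench 717 z [-2.4  1.3  4.9] c [405.1  26.4] size [ 47.6 108.8] ang 1.0
side big 671 z [16.9 18.9 20.4] c [480.  290.8] size [109.3  59.5] ang 28.76
side small 214 z [3.2 3.7 4.9] c [487.8 419.9] size [42.2 80.7] ang 8.15
side case 294 z [41.  44.8 47.6] c [547.4 -18.7] size [149.7 134.2] ang 19.4
side lid 163 z [36.5 41.9 46.6] c [ 497.6 -160.2] size [262.9  84.5] ang 82.53
side plate 651 z [13.2 16.5 19. ] c [ 473.  -206.6] size [169.2 279.3] ang 4.17
side clips 417 z [10.9 13.6 17.6] c [ 508.6 -243.2] size [294.4 207.5] ang 51.12
side bench 794 z [-2.2 -0.8  0.6] c [478.1  77.3] size [118.8 108.1] ang 22.81
```

View pics/crop1.png

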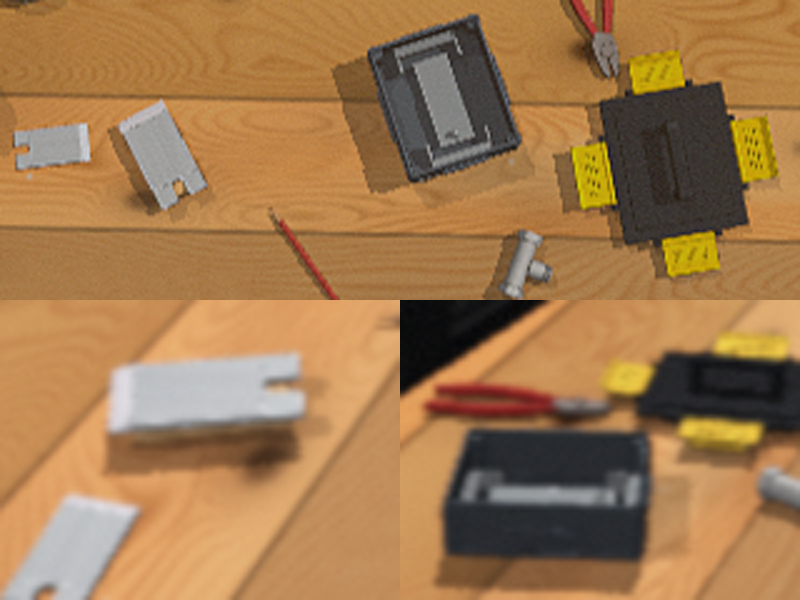

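The chosen blade is the plate on the wood strip: it measures 110 x 56 mm, its top is at about 20 mm, and the notch is at the end nearest the robot. The other plate is smaller and flat on the bench. The pin is at the case's near end, crop (450,133). Next I refine the poses with a silhouette fit in both views.

```bash
cat >> h.py <<'E'
from scipy.optimize import minimize
def boxpts(lx,ly,z0,z1): return np.array([[sx*lx/2,sy*ly/2,z] for sx in(-1,1) for sy in(-1,1) for z in (z0,z1)])
def fit(masks,pts,p0,up=6):
    def hull(n,p):
        c,s=np.cos(p[2]),np.sin(p[2]); Q=pts@np.array([[c,s,0],[-s,c,0],[0,0,1]])+[p[0],p[1],0]
        h=cv2.convexHull(((proj(n,Q)+.5)*up*16-8).astype(np.int32)); m=np.zeros((400*up,640*up),np.uint8)
        cv2.fillConvexPoly(m,h,1,shift=4); return cv2.resize(m.astype(np.float32),(640,400),interpolation=cv2.INTER_AREA)
    f=lambda v:sum(np.abs(hull(n,p0+v*[.003,.003,.03])-k).sum()/k.sum() for n,k in masks.items())
    r=minimize(f,[0,0,0],method='Nelder-Mead',options=dict(initial_simplex=np.array([[0,0,0],[1,0,0],[0,1,0],[0,0,1.]]),maxiter=80)); return p0+r.x*[.003,.003,.03],r.fun
def segm(im,box,thr=75):
    a,b,c,d=box; h=cv2.cvtColor(im,cv2.COLOR_RGB2HSV); m=((h[...,1]<thr)).astype(np.uint8); k=np.zeros_like(m); k[b:d,a:c]=m[b:d,a:c]
    n,l,st,_=cv2.connectedComponentsWithStats(k); i=1+np.argmax(st[1:,4]); k=(l==i).astype(np.uint8)
    ct=cv2.findContours(k,0,1)[0]; cv2.fillPoly(k,[cv2.convexHull(np.vstack(ct))],1); return k.astype(np.float32)
E
python3 - <<'E'
from h import *
I={n:np.load(n+'0.npz')['im'] for n in('top','side')}
B={'blade':({'top':(200,185,250,240),'side':(255,248,310,280)},boxpts(.11,.056,.015,.020),np.array([.4803,.2905,.512])),
   'case':({'top':(300,148,375,228),'side':(280,178,343,220)},boxpts(.15,.126,0,.048),np.array([.5477,-.0193,.342]))}
for k,(bx,pts,p0) in B.items():
    M={n:segm(I[n],bx[n],90) for n in bx}
    for s in ({'top':M['top']},{'side':M['side']},M):
        p,f=fit(s,pts,p0); print(k,list(s),[int(m.sum()) for m in s.values()],np.round(p[:2]*1000,1),round(np.degrees(p[2]),2),round(f,3))
P=cloud('top',np.load('top0.npz')['d']); 
q=P[30:140,370:540].reshape(-1,3); q=q[q[:,2]>.05]; print('toolbox xmin',np.nanpercentile(q[:,0],1),np.nanmax(q[:,2]),np.nanmax(q[:,1]))
im=I['top']; z=P[...,2]; m=(im[...,0]>120)&(im[...,2]<80)&(im[...,1]>100)&(z>.004)
c,s=np.cos(.177),np.sin(.177); L=(P-[.4825,-.274,0])@np.array([[c,-s,0],[s,c,0],[0,0,1]]); m&=(np.abs(L[...,:2]).max(-1)<.14)
for a,sg in((0,1),(1,1),(0,-1),(1,-1)):
    w=m&(L[...,a]*sg>(.08,.068)[a])&(np.abs(L[...,1-a])<.04); r=L[w]; print(a,sg,w.sum(),np.polyfit(r[:,a]*sg,r[:,2],1),np.round(np.percentile(r[:,a]*sg,[2,98])*1000))
E
```

```text
blade ['top'] [865] [479.3 291. ] 29.62 0.056
blade ['side'] [781] [478.5 290.6] 31.11 0.086
blade ['top', 'side'] [865, 781] [478.5 290.8] 29.85 0.146
case ['top'] [2838] [546.2 -20. ] 20.5 0.07
case ['side'] [1608] [544.6 -20.5] 19.28 0.032
case ['top', 'side'] [2838, 1608] [545. -20.] 20.03 0.105
toolbox xmin 0.7183813696575267 0.20869359429305567 -0.0977964586746817
0 1 335 [-0.01908975  0.01760511] [ 82. 130.]
1 1 362 [-0.01623464  0.01677104] [ 71. 131.]
0 -1 333 [-0.11575386  0.02521715] [ 83. 134.]
1 -1 368 [0.0531929  0.01146406] [ 71. 110.]
```

Call:
send_rows:
  targets:
    - {"translation": [3.8, -2.8, 0], "spin": 0, "jaw": 1}
    - {"translation": [7.6, -5.6, 0], "spin": 0, "jaw": 1}
    - {"translation": [11.4, -8.4, 0], "spin": 0, "jaw": 1}
    - {"translation": [15.2, -11.1, 0], "spin": 0, "jaw": 1}
    - {"translation": [18.9, -13.9, 0], "spin": 0, "jaw": 1}

```text
time: 0.6
tool_pos: [0.3116, -0.2949, 0.1954]
tool_rot: [-3.141, -0.0, 0.353]
contact_force: [1.3, -0.1, 0.0]
opening: 0.0916
grip_force: 0.0
```

Call:
send_rows:
  targets:
    - {"translation": [3.8, -2.8, 0], "spin": 0, "jaw": 1}
    - {"translation": [7.6, -5.6, 0], "spin": 0, "jaw": 1}
    - {"translation": [11.4, -8.4, 0], "spin": 0, "jaw": 1}
    - {"translation": [15.2, -11.1, 0], "spin": 0, "jaw": 1}
    - {"translation": [18.9, -13.9, 0], "spin": 0, "jaw": 1}

```text
time: 1.1
tool_pos: [0.4409, -0.0989, 0.1955]
tool_rot: [3.142, 0.0, 0.354]
contact_force: [1.0, -1.4, -0.2]
opening: 0.0919
grip_force: 0.0
```

Call:
send_rows:
  targets:
    - {"translation": [1.7, -3.5, 0], "spin": -2, "jaw": 1}
    - {"translation": [3.4, -7, 0], "spin": -4, "jaw": 1}
    - {"translation": [5.2, -10.6, 0], "spin": -6, "jaw": 1}
    - {"translation": [6.9, -14.2, 0], "spin": -8, "jaw": 1}
    - {"translation": [8.6, -17.7, 0], "spin": -9.5, "jaw": 1}

```text
time: 1.6
tool_pos: [0.4592, 0.0968, 0.1954]
tool_rot: [-3.141, 0.001, 0.521]
contact_force: [0.8, 0.3, 1.1]
opening: 0.0918
grip_force: 0.0
```

```bash
cat >> h.py <<'E'
def delta(x,y,z,yaw):
    s=monitor.observe(); p=np.array(s['tool_pos']); M=R.from_euler('xyz',s['tool_rot'])
    y0=np.degrees(s['tool_rot'][2]); print('t',round(s['time'],2),'pos',np.round(p*1000,1),'yaw',round(y0,2),'F',np.round(s['contact_force'],1),'open',round(s['opening']*1000,1),'grip',round(s['grip_force'],1),'q6',round(s['qpos'][5],2))
    print('shift cm',np.round(M.as_matrix().T@(np.array([x,y,z])/1000-p)*100,2),'spin',round(-((yaw-y0+180)%360-180),2))
E
python3 -c "
from h import *
delta(479.3,291,196,29.8)"
```

```text
t 1.6 pos [459.2  96.8 195.4] yaw 29.86 F [0.8 0.3 1.1] open 91.8 grip 0.0 q6 1.09
shift cm [ 11.41 -15.84  -0.07] spin 0.06
```

Call:
send_rows:
  targets:
    - {"translation": [2.8, -4, 0], "spin": 0, "jaw": 1}
    - {"translation": [5.7, -8, 0], "spin": 0, "jaw": 1}
    - {"translation": [8.6, -12, 0], "spin": 0, "jaw": 1}
    - {"translation": [11.4, -15.9, 0], "spin": 0, "jaw": 1}
    - {"translation": [11.4, -15.9, 3], "spin": 0, "jaw": 1}

```text
time: 2.1
tool_pos: [0.4816, 0.2961, 0.1681]
tool_rot: [-3.141, -0.009, 0.525]
contact_force: [1.2, -0.6, 0.4]
opening: 0.0917
grip_force: 0.0
```

Call:
send_rows:
  targets:
    - {"translation": [0, 0, 3], "spin": 0, "jaw": 1}
    - {"translation": [0, 0, 6], "spin": 0, "jaw": 1}
    - {"translation": [0, 0, 9], "spin": 0, "jaw": 1}
    - {"translation": [0, 0, 11], "spin": 0, "jaw": 1}
    - {"translation": [0, 0, 12], "spin": 0, "jaw": 1}

```text
time: 2.6
tool_pos: [0.4781, 0.2891, 0.0432]
tool_rot: [-3.141, 0.004, 0.52]
contact_force: [0.2, 0.2, 1.0]
opening: 0.092
grip_force: 0.0
```

```bash
python3 -c "
from h import *
delta(479.3,291,6,29.8)"
```

```text
t 2.6 pos [478.1 289.1  43.2] yaw 29.77 F [0.2 0.2 1. ] open 92.0 grip 0.0 q6 1.46
shift cm [ 0.21 -0.11  3.72] spin -0.03
```

Call:
send_rows:
  targets:
    - {"translation": [0.1, 0, 2], "spin": 0, "jaw": 1}
    - {"translation": [0.1, 0, 3.4], "spin": 0, "jaw": 1}
    - {"translation": [0.1, 0, 3.9], "spin": 0, "jaw": 1}
    - {"translation": [0.1, 0, 3.9], "spin": 0, "jaw": 1}
    - {"translation": [0.1, 0, 3.9], "spin": 0, "jaw": 1}

```text
time: 3.1
tool_pos: [0.481, 0.2904, 0.0074]
tool_rot: [3.141, -0.001, 0.52]
contact_force: [1.0, 0.8, 0.5]
opening: 0.0918
grip_force: 0.0
```

Call:
send_rows:
  targets:
    - {"translation": [0, 0, 0], "spin": 0, "jaw": 0.3}
    - {"translation": [0, 0, 0], "spin": 0, "jaw": 0.3}
    - {"translation": [0, 0, 0], "spin": 0, "jaw": 0.3}
    - {"translation": [0, 0, 0], "spin": 0, "jaw": 0.3}
    - {"translation": [0, 0, 0], "spin": 0, "jaw": 0.3}
  force: 40

```text
time: 3.6
tool_pos: [0.4805, 0.2902, 0.0067]
tool_rot: [3.141, -0.0, 0.52]
contact_force: [0.4, 1.2, 0.6]
opening: 0.0566
grip_force: 0.0
```

```bash
python3 -c "
from h import *
delta(479.3,291,6,29.8)"
```

```text
t 3.6 pos [480.5 290.2   6.7] yaw 29.77 F [0.4 1.2 0.6] open 56.6 grip 0.0 q6 1.46
shift cm [-0.06 -0.13  0.07] spin -0.03
```

Call:
send_rows:
  targets:
    - {"translation": [0, 0, 0], "spin": 0, "jaw": 0.3}
    - {"translation": [0, 0, 0], "spin": 0, "jaw": 0.3}
    - {"translation": [0, 0, -0.5], "spin": 0, "jaw": 0.3}
    - {"translation": [0, 0, -1.5], "spin": 0, "jaw": 0.3}
    - {"translation": [0, 0, -3], "spin": 0, "jaw": 0.3}

```text
time: 4.1
tool_pos: [0.4801, 0.29, 0.037]
tool_rot: [-3.142, 0.001, 0.52]
contact_force: [-0.3, -0.1, 0.3]
opening: 0.0277
grip_force: 0.0
```

Call:
send_rows:
  targets:
    - {"translation": [0, 0, -2], "spin": 0, "jaw": 0.3}
    - {"translation": [0, 0, -5], "spin": 0, "jaw": 0.3}
    - {"translation": [0, 0, -9], "spin": 0, "jaw": 0.3}
    - {"translation": [0, 0, -11], "spin": 0, "jaw": 0.3}
    - {"translation": [0, 0, -11], "spin": 0, "jaw": 0.3}

```text
time: 4.6
tool_pos: [0.4824, 0.2911, 0.151]
tool_rot: [3.141, -0.008, 0.52]
contact_force: [1.3, -0.1, 0.3]
opening: 0.027
grip_force: 0.0
```

```bash
python3 -c "
from h import *
delta(546,-20,150,20)
im,d=read_camera('side'); np.savez('side1.npz',im=im,d=d)
cv2.imwrite('pics/side1.png',cv2.resize(im[150:310,200:440],None,fx=3,fy=3,interpolation=2)[:,:,::-1])
im,d=read_camera('top'); np.savez('top1.npz',im=im,d=d)
"
```

```text
t 4.6 pos [482.4 291.1 151. ] yaw 29.78 F [ 1.3 -0.1  0.3] open 27.0 grip 0.0 q6 1.46
shift cm [-9.93 30.16  0.05] spin 9.78
```

View pics/side1.png

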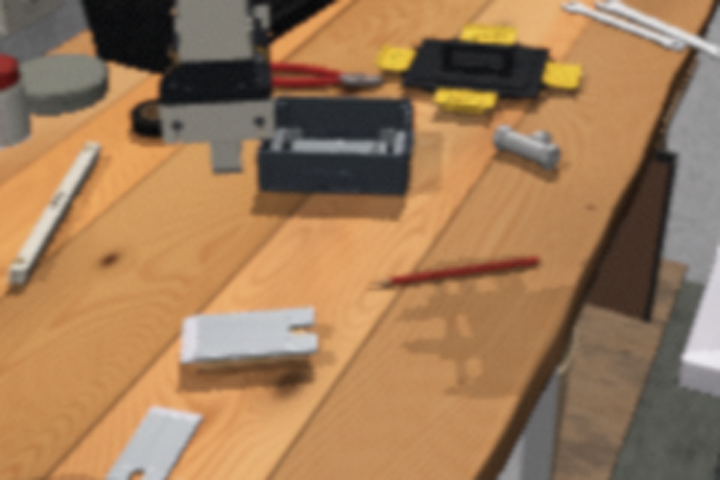

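Run:
```python
from h import *
for n in('side','top'):
    print(n,proj(n,[[.482,.291,.151],[.482,.291,.170],[.4793,.291,.02]]))
f=np.load('side1.npz'); P=cloud('side',f['d'])
# finger tip points
for (u,v) in ((275,206),(275,200),(272,204),(279,204),(272,193)): print(u,v,np.round(P[v,u],3),f['d'][v,u])
M={'side':segm(f['im'],(255,248,310,280),90)}; print(fit(M,boxpts(.11,.056,.015,.02),np.array([.479,.291,.52])))
g=np.load('top1.npz'); im=np.hstack([cv2.resize(g['im'][120:260,160:300],(420,420),interpolation=2)]); cv2.imwrite('pics/t1.png',im[:,:,::-1])
```

```text
side [[277.05793884 215.22475551]
 [276.43093891 208.15124963]
 [281.99495175 260.4733844 ]]
top [[213.36959969 204.30882879]
 [211.6058055  203.30689408]
 [224.15310974 211.42951821]]
275 206 [0.47  0.315 0.191] 0.84223926
275 200 [0.466 0.319 0.21 ] 0.8285787
272 204 [0.473 0.32  0.199] 0.8356484
279 204 [0.461 0.312 0.197] 0.8380329
272 193 [0.441 0.365 0.255] 0.7609265
(array([0.47830428, 0.29085165, 0.55078605]), np.float64(0.0902601033449173))
```

View pics/t1.png

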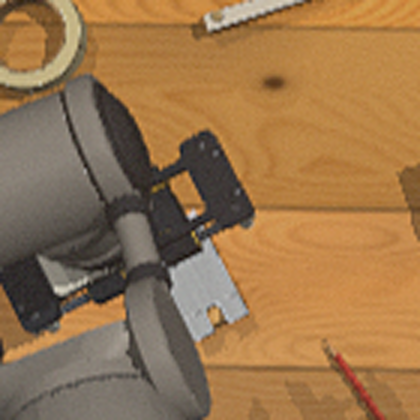

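Run:
```python
from h import *
f=np.load('side1.npz'); P=cloud('side',f['d'])
for v in range(186,224,2): print(v,*[tuple(np.round(P[v,u]*1000).astype(int)) for u in (270,275,279)],f['im'][v,275])
print(monitor.observe())
im=np.hstack([cv2.resize(f['im'][150:230,240:310],(525,600),interpolation=2)]); cv2.imwrite('pics/s2.png',im[:,:,::-1])
```

```text
186 (np.int64(439), np.int64(373), np.int64(275)) (np.int64(432), np.int64(367), np.int64(274)) (np.int64(425), np.int64(364), np.int64(273)) [125 122 115]
188 (np.int64(441), np.int64(370), np.int64(269)) (np.int64(435), np.int64(363), np.int64(267)) (np.int64(428), np.int64(358), np.int64(266)) [126 123 115]
190 (np.int64(443), np.int64(369), np.int64(264)) (np.int64(435), np.int64(364), np.int64(263)) (np.int64(428), np.int64(359), np.int64(262)) [126 123 116]
192 (np.int64(444), np.int64(368), np.int64(259)) (np.int64(435), np.int64(363), np.int64(258)) (np.int64(429), np.int64(358), np.int64(256)) [125 123 116]
194 (np.int64(444), np.int64(369), np.int64(254)) (np.int64(436), np.int64(363), np.int64(253)) (np.int64(429), np.int64(360), np.int64(253)) [130 126 119]
196 (np.int64(444), np.int64(369), np.int64(250)) (np.int64(436), np.int64(364), np.int64(249)) (np.int64(428), np.int64(361), np.int64(249)) [123 121 114]
198 (np.int64(476), np.int64(323), np.int64(214)) (np.int64(465), np.int64(319), np.int64(215)) (np.int64(458), np.int64(315), np.int64(214)) [121 118 111]
200 (np.
[... 1790 characters left out ...]
64(0)) [201 144  85]
{'time': 4.7, 'qpos': array([ 4.06910416e-01,  4.48902761e-01,  1.49810544e+00, -8.56307586e-05,
        1.19372276e+00,  1.45816399e+00]), 'qvel': array([-0.00232223,  0.02927166,  0.02792348, -0.00060811, -0.00437118,
       -0.00091769]), 'joint_efforts': array([ 2.77412793e-02, -4.95344532e+01, -2.47644836e+01,  4.56916890e-02,
       -7.02012121e-02,  7.09233864e-04]), 'tool_pos': array([0.48032762, 0.29016598, 0.14705383]), 'tool_rot': array([ 3.14141667e+00, -8.47281383e-04,  5.19574319e-01]), 'contact_force': array([-0.11331657,  0.54017003, -0.74616051]), 'torque': array([-0.00742012, -0.01586745,  0.03848679]), 'grip_force': 0.0, 'opening': 0.02761840355033881}
```

View pics/s2.png

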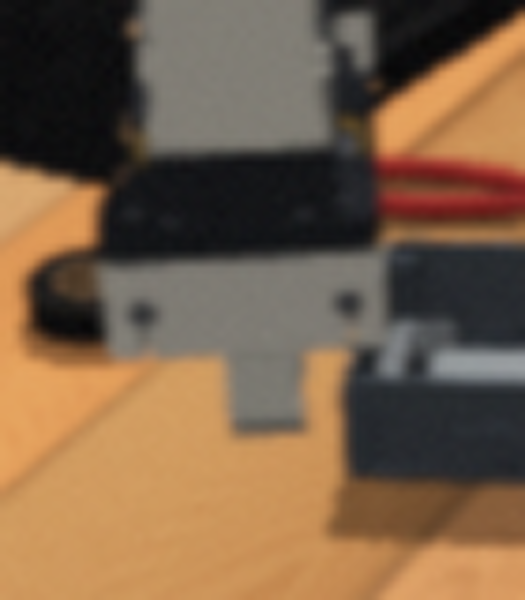

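The fingertip's true bottom, measured in the side view at px (275,207), is at z≈0.188, while the state reports 0.147. The tool-height reading is therefore about 40 mm low, and the fingers closed above the blade. I reopen, go down and calibrate the height against the bench.

Call:
send_rows:
  targets:
    - {"translation": [0, -0.1, 2], "spin": 0, "jaw": 1}
    - {"translation": [0, -0.1, 4], "spin": 0, "jaw": 1}
    - {"translation": [0, -0.1, 6], "spin": 0, "jaw": 1}
    - {"translation": [0, -0.1, 8], "spin": 0, "jaw": 1}
    - {"translation": [0, -0.1, 9], "spin": 0, "jaw": 1}

```text
time: 5.2
tool_pos: [0.4779, 0.2902, 0.0535]
tool_rot: [-3.141, 0.006, 0.52]
contact_force: [-0.4, -1.0, 0.2]
opening: 0.0631
grip_force: 0.0
```

Call:
send_rows:
  targets:
    - {"translation": [0, 0, 0], "spin": 0, "jaw": 1}
    - {"translation": [0, 0, 1], "spin": 0, "jaw": 1}
    - {"translation": [0, 0, 2], "spin": 0, "jaw": 1}
    - {"translation": [0, 0, 2], "spin": 0, "jaw": 1}
    - {"translation": [0, 0, 2], "spin": 0, "jaw": 1}

```text
time: 5.7
tool_pos: [0.4799, 0.291, 0.0366]
tool_rot: [3.142, 0.0, 0.52]
contact_force: [0.3, -0.0, -0.2]
opening: 0.0916
grip_force: 0.0
```

Run:
```python
from h import *
delta(479.3,291,-20,29.8)
im,d=read_camera('side'); np.savez('side2.npz',im=im,d=d); P=cloud('side',d)
s=monitor.observe(); p=s['tool_pos']; a=np.radians(29.8)
for w in (.092/2+.019,):
    e=p+w*np.array([-np.sin(a),np.cos(a),0])
    for dz in (.08,.06,.04,.02,0): u,v=np.rint(proj('side',e+[0,0,dz])[0]).astype(int); print(dz,u,v,[tuple(np.round(P[v+k,u]*1000).astype(int).tolist()) for k in (-2,0,2)])
```

```text
t 5.7 pos [479.9 291.   36.6] yaw 29.77 F [ 0.3 -0.  -0.2] open 91.6 grip 0.0 q6 1.46
shift cm [-0.05 -0.03  5.66] spin -0.03
0.08 279 244 [(434, 367, 139), (447, 348, 118), (449, 346, 110)]
0.06 279 251 [(449, 346, 102), (450, 345, 95), (450, 347, 91)]
0.04 280 259 [(453, 339, 73), (488, 286, 18), (482, 296, 21)]
0.02 281 266 [(476, 301, 18), (471, 310, 20), (467, 317, 20)]
0 281 272 [(474, 307, 4), (474, 309, -1), (470, 316, -1)]
```

Call:
send_rows:
  targets:
    - {"translation": [0, 0, 2], "spin": 0, "jaw": 1}
    - {"translation": [0, 0, 4], "spin": 0, "jaw": 1}
    - {"translation": [0, 0, 5.6], "spin": 0, "jaw": 1}
    - {"translation": [0, 0, 6.2], "spin": 0, "jaw": 1}
    - {"translation": [0, 0, 6.2], "spin": 0, "jaw": 1}

```text
time: 6.25
tool_pos: [0.4797, 0.2909, -0.0257]
tool_rot: [3.142, 0.001, 0.52]
contact_force: [0.3, 0.5, -0.2]
opening: 0.0919
grip_force: 0.0
```

Call:
send_rows:
  targets:
    - {"translation": [0, 0, 0.1], "spin": 0, "jaw": 1}
    - {"translation": [0, 0, 0.2], "spin": 0, "jaw": 1}
    - {"translation": [0, 0, 0.3], "spin": 0, "jaw": 1}
    - {"translation": [0, 0, 0.4], "spin": 0, "jaw": 1}
    - {"translation": [0, 0, 0.4], "spin": 0, "jaw": 1}

```text
time: 6.75
tool_pos: [0.4799, 0.291, -0.0294]
tool_rot: [3.142, -0.0, 0.52]
contact_force: [0.2, 0.3, 0.1]
opening: 0.092
grip_force: 0.0
```

Call:
send_rows:
  targets:
    - {"translation": [0, 0, 0.1], "spin": 0, "jaw": 1}
    - {"translation": [0, 0, 0.2], "spin": 0, "jaw": 1}
    - {"translation": [0, 0, 0.3], "spin": 0, "jaw": 1}
    - {"translation": [0, 0, 0.3], "spin": 0, "jaw": 1}
    - {"translation": [0, 0, 0.3], "spin": 0, "jaw": 1}

```text
time: 7.25
tool_pos: [0.4801, 0.2911, -0.0309]
tool_rot: [3.141, -0.001, 0.52]
contact_force: [-4.4, -2.2, 14.2]
opening: 0.0917
grip_force: 6.9
```

Call:
send_rows:
  targets:
    - {"translation": [0, 0, -0.6], "spin": 0, "jaw": 1}
    - {"translation": [0, 0, -0.6], "spin": 0, "jaw": 0.5}
    - {"translation": [0, 0, -0.6], "spin": 0, "jaw": 0.5}
    - {"translation": [0, 0, -0.6], "spin": 0, "jaw": 0.5}
    - {"translation": [0, 0, -0.6], "spin": 0, "jaw": 0.5}
  force: 40

```text
time: 7.75
tool_pos: [0.4797, 0.291, -0.0268]
tool_rot: [3.142, 0.001, 0.52]
contact_force: [1.5, 0.4, 0.2]
opening: 0.0645
grip_force: 0.0
```

Call:
send_rows:
  targets:
    - {"translation": [0, 0, 0], "spin": 0, "jaw": 0.4}
    - {"translation": [0, 0, 0], "spin": 0, "jaw": 0.4}
    - {"translation": [0, 0, 0], "spin": 0, "jaw": 0.4}
    - {"translation": [0, 0, 0], "spin": 0, "jaw": 0.4}
    - {"translation": [0, 0, 0], "spin": 0, "jaw": 0.4}

```text
time: 8.25
tool_pos: [0.4797, 0.291, -0.0266]
tool_rot: [3.142, 0.0, 0.52]
contact_force: [0.0, 0.5, -1.5]
opening: 0.0551
grip_force: 40.0
```

Call:
send_rows:
  targets:
    - {"translation": [0, 0, -1], "spin": 0, "jaw": 0.4}
    - {"translation": [0, 0, -4], "spin": 0, "jaw": 0.4}
    - {"translation": [0, 0, -8], "spin": 0, "jaw": 0.4}
    - {"translation": [0, 0, -11], "spin": 0, "jaw": 0.4}
    - {"translation": [0, 0, -12], "spin": 0, "jaw": 0.4}

```text
time: 8.75
tool_pos: [0.4817, 0.2919, 0.0976]
tool_rot: [3.141, -0.007, 0.52]
contact_force: [0.4, 0.0, -2.9]
opening: 0.0548
grip_force: 40.0
```

Run:
```python
from h import *
delta(546,-20,93,20)
im,d=read_camera('side'); np.savez('side3.npz',im=im,d=d)
cv2.imwrite('pics/s3.png',cv2.resize(im[150:310,200:360],None,fx=3.5,fy=3.5,interpolation=2)[:,:,::-1])
```

```text
t 8.75 pos [481.7 291.9  97.6] yaw 29.77 F [ 0.4  0.  -2.9] open 54.8 grip 40.0 q6 1.46
shift cm [-9.91 30.27  0.42] spin 9.77
```

View pics/s3.png

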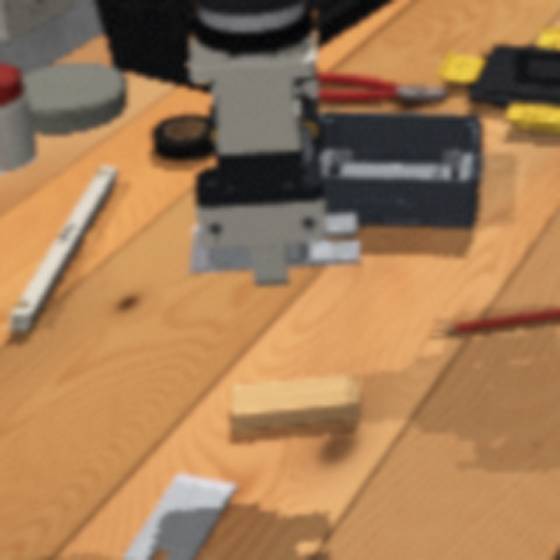

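The blade is held level and the strip is bare. Now to the case.

Call:
send_rows:
  targets:
    - {"translation": [-0.6, 2, 0], "spin": 0, "jaw": 0.4}
    - {"translation": [-1.7, 5.3, 0], "spin": 0, "jaw": 0.4}
    - {"translation": [-2.8, 8.6, 0], "spin": 0, "jaw": 0.4}
    - {"translation": [-3.8, 11.9, 0], "spin": 0, "jaw": 0.4}
    - {"translation": [-4.85, 15.15, 0], "spin": 0, "jaw": 0.4}

```text
time: 9.3
tool_pos: [0.5121, 0.1341, 0.092]
tool_rot: [-3.141, 0.003, 0.52]
contact_force: [0.5, -0.6, -2.1]
opening: 0.0553
grip_force: 40.0
```

Call:
send_rows:
  targets:
    - {"translation": [-1.1, 3.3, 0], "spin": 2, "jaw": 0.4}
    - {"translation": [-2.2, 6.8, 0], "spin": 4, "jaw": 0.4}
    - {"translation": [-3.3, 10.2, 0], "spin": 6, "jaw": 0.4}
    - {"translation": [-4.2, 13.2, 0], "spin": 8, "jaw": 0.4}
    - {"translation": [-4.85, 15.15, 0], "spin": 9.7, "jaw": 0.4}

```text
time: 9.8
tool_pos: [0.5455, -0.0222, 0.0919]
tool_rot: [-3.141, 0.002, 0.347]
contact_force: [0.9, -0.3, -3.1]
opening: 0.055
grip_force: 40.0
```

Call:
send_rows:
  targets:
    - {"translation": [0, 0, 0], "spin": 0, "jaw": 0.4}
    - {"translation": [0, 0, 0], "spin": 0, "jaw": 0.4}
    - {"translation": [0, 0, 0], "spin": 0, "jaw": 0.4}
    - {"translation": [0, 0, 0.5], "spin": 0, "jaw": 0.4}
    - {"translation": [0, 0, 0.5], "spin": 0, "jaw": 0.4}

```text
time: 10.3
tool_pos: [0.5455, -0.0191, 0.0878]
tool_rot: [-3.141, 0.001, 0.352]
contact_force: [-0.7, -0.3, -2.2]
opening: 0.0549
grip_force: 40.0
```

Run:
```python
from h import *
delta(546.4,-20.2,-25,20.1)
im,d=read_camera('side'); np.savez('side4.npz',im=im,d=d); P=cloud('side',d)
K=np.zeros((400,640),bool); K[100:260,200:420]=1
h=cv2.cvtColor(im,cv2.COLOR_RGB2HSV)
c,s=np.cos(.351),np.sin(.351); L=(P-[.5464,-.0202,0])@np.array([[c,-s,0],[s,c,0],[0,0,1]])
for k,(a,b) in {'blade +x':(.035,.062),'blade -x':(-.065,-.028)}.items():
    m=K&(L[...,0]>a)&(L[...,0]<b)&(np.abs(L[...,1])<.04)&(L[...,2]>.055)&(L[...,2]<.19)&(im.min(-1)>110)
    r=L[m]; print(k,len(r),np.round(np.percentile(r,[3,50,97],axis=0)*1000,1).tolist())
cv2.imwrite('pics/s4.png',cv2.resize(im[120:240,240:400],None,fx=4,fy=4,interpolation=2)[:,:,::-1])
```

```text
t 10.3 pos [545.5 -19.1  87.8] yaw 20.15 F [-0.7 -0.3 -2.2] open 54.9 grip 40.0 q6 1.04
shift cm [ 0.06  0.14 11.28] spin 0.05
blade +x 50 [[35.6, -21.2, 129.8], [45.1, 5.8, 132.4], [54.2, 29.0, 134.9]]
blade -x 68 [[-53.7, -21.5, 129.5], [-41.6, -2.3, 133.3], [-29.4, 30.5, 135.1]]
```

View pics/s4.png

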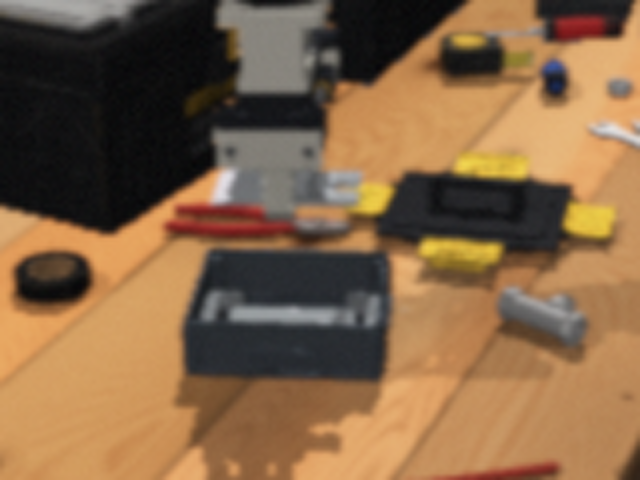

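Call:
send_rows:
  targets:
    - {"translation": [0, 0.1, 2], "spin": 0, "jaw": 0.4}
    - {"translation": [0, 0.1, 4], "spin": 0, "jaw": 0.4}
    - {"translation": [0, 0.1, 6], "spin": 0, "jaw": 0.4}
    - {"translation": [0, 0.1, 8], "spin": 0, "jaw": 0.4}
    - {"translation": [0, 0.1, 8.8], "spin": 0, "jaw": 0.4}

```text
time: 10.85
tool_pos: [0.5453, -0.0205, -0.0011]
tool_rot: [-3.14, 0.003, 0.351]
contact_force: [-0.7, 0.2, -2.3]
opening: 0.0551
grip_force: 40.0
```

Call:
send_rows:
  targets:
    - {"translation": [0, 0, 0.4], "spin": 0, "jaw": 0.4}
    - {"translation": [0, 0, 0.8], "spin": 0, "jaw": 0.4}
    - {"translation": [0, 0, 1.2], "spin": 0, "jaw": 0.4}
    - {"translation": [0, 0, 1.4], "spin": 0, "jaw": 0.4}
    - {"translation": [0, 0, 1.4], "spin": 0, "jaw": 0.4}

```text
time: 11.35
tool_pos: [0.5466, -0.0211, -0.0133]
tool_rot: [3.141, -0.0, 0.35]
contact_force: [0.2, -0.6, -2.1]
opening: 0.0548
grip_force: 40.0
```

Run:
```python
from h import *
delta(546.4,-20.2,-25.5,20.1)
```

```text
t 11.35 pos [546.6 -21.1 -13.3] yaw 20.07 F [ 0.2 -0.6 -2.1] open 54.8 grip 40.0 q6 1.04
shift cm [ 0.01 -0.09  1.22] spin -0.03
```

Call:
send_rows:
  targets:
    - {"translation": [0, -0.05, 0.2], "spin": 0, "jaw": 0.4}
    - {"translation": [0, -0.05, 0.4], "spin": 0, "jaw": 0.4}
    - {"translation": [0, -0.05, 0.6], "spin": 0, "jaw": 0.4}
    - {"translation": [0, -0.05, 0.8], "spin": 0, "jaw": 0.4}
    - {"translation": [0, -0.05, 0.8], "spin": 0, "jaw": 0.4}

```text
time: 11.85
tool_pos: [0.5461, -0.0206, -0.0217]
tool_rot: [-3.141, 0.001, 0.35]
contact_force: [-0.1, 0.6, -2.5]
opening: 0.0552
grip_force: 40.0
```

Call:
send_rows:
  targets:
    - {"translation": [0, 0, 0.1], "spin": 0, "jaw": 0.4}
    - {"translation": [0, 0, 0.2], "spin": 0, "jaw": 0.4}
    - {"translation": [0, 0, 0.3], "spin": 0, "jaw": 0.4}
    - {"translation": [0, 0, 0.35], "spin": 0, "jaw": 0.4}
    - {"translation": [0, 0, 0.35], "spin": 0, "jaw": 0.4}

```text
time: 12.35
tool_pos: [0.5463, -0.0206, -0.025]
tool_rot: [3.142, 0.0, 0.35]
contact_force: [-0.1, -0.5, -1.7]
opening: 0.0551
grip_force: 40.0
```

Call:
send_rows:
  targets:
    - {"translation": [0, 0, 0.05], "spin": 0, "jaw": 0.74}
    - {"translation": [0, 0, 0.05], "spin": 0, "jaw": 0.74}
    - {"translation": [0, 0, 0.05], "spin": 0, "jaw": 0.74}
    - {"translation": [0, 0, 0.05], "spin": 0, "jaw": 0.74}
    - {"translation": [0, 0, 0.05], "spin": 0, "jaw": 0.74}

```text
time: 12.85
tool_pos: [0.5464, -0.0206, -0.0253]
tool_rot: [3.141, -0.0, 0.35]
contact_force: [1.0, 0.7, -0.3]
opening: 0.0681
grip_force: 0.0
```

Call:
send_rows:
  targets:
    - {"translation": [0, 0, -1], "spin": 0, "jaw": 0.74}
    - {"translation": [0, 0, -4], "spin": 0, "jaw": 0.74}
    - {"translation": [0, 0, -8], "spin": 0, "jaw": 0.74}
    - {"translation": [0, 0, -10], "spin": 0, "jaw": 0.74}
    - {"translation": [0, 0, -11], "spin": 0, "jaw": 0.74}

```text
time: 13.35
tool_pos: [0.5476, -0.0208, 0.0876]
tool_rot: [3.139, -0.004, 0.35]
contact_force: [-0.1, -0.1, -0.5]
opening: 0.068
grip_force: 0.0
```

Run:
```python
from h import *
delta(482.7,-274.3,86,10.1)
```

```text
t 13.35 pos [547.6 -20.8  87.6] yaw 20.08 F [-0.1 -0.1 -0.5] open 68.0 grip 0.0 q6 1.04
shift cm [-14.8   21.58   0.15] spin 9.98
```

Call:
send_rows:
  targets:
    - {"translation": [-1.5, 2.1, 0], "spin": 0, "jaw": 0.6}
    - {"translation": [-3, 4.3, 0], "spin": 0, "jaw": 0.6}
    - {"translation": [-4.5, 6.4, 0], "spin": 0, "jaw": 0.6}
    - {"translation": [-6, 8.6, 0], "spin": 0, "jaw": 0.6}
    - {"translation": [-7.45, 10.75, 0], "spin": 0, "jaw": 0.6}

```text
time: 13.85
tool_pos: [0.5124, -0.1479, 0.0842]
tool_rot: [-3.141, 0.001, 0.35]
contact_force: [0.4, -0.4, 0.4]
opening: 0.0553
grip_force: 0.0
```

Call:
send_rows:
  targets:
    - {"translation": [-1.5, 2.1, 0], "spin": 2, "jaw": 0.6}
    - {"translation": [-3, 4.3, 0], "spin": 4, "jaw": 0.6}
    - {"translation": [-4.5, 6.4, 0], "spin": 6, "jaw": 0.6}
    - {"translation": [-6, 8.6, 0], "spin": 8, "jaw": 0.6}
    - {"translation": [-7.45, 10.75, 0], "spin": 10, "jaw": 0.6}

```text
time: 14.35
tool_pos: [0.4793, -0.2744, 0.0841]
tool_rot: [-3.141, 0.001, 0.174]
contact_force: [0.8, -0.7, 0.3]
opening: 0.0553
grip_force: 0.0
```

Call:
send_rows:
  targets:
    - {"translation": [0, 0, 1], "spin": 0, "jaw": 0.6}
    - {"translation": [0, 0, 2], "spin": 0, "jaw": 0.6}
    - {"translation": [0, 0, 3], "spin": 0, "jaw": 0.6}
    - {"translation": [0, 0, 3], "spin": 0, "jaw": 0.6}
    - {"translation": [0, 0, 3], "spin": 0, "jaw": 0.6}

```text
time: 14.85
tool_pos: [0.4802, -0.2727, 0.0542]
tool_rot: [-3.141, 0.001, 0.177]
contact_force: [0.6, 0.3, 0.1]
opening: 0.0553
grip_force: 0.0
```

Run:
```python
from h import *
delta(481.7,-274,-6.5,10.1)
# blade check in the case
im,d=read_camera('side'); np.savez('side5.npz',im=im,d=d); P=cloud('side',d)
c,s=np.cos(.35),np.sin(.35); L=(P-[.5462,-.0202,0])@np.array([[c,-s,0],[s,c,0],[0,0,1]])
m=(np.abs(L[...,0])<.068)&(np.abs(L[...,1])<.056)&(im.min(-1)>90); r=L[m]; print(len(r),np.round(np.percentile(r,[2,50,98],axis=0)*1000,1).tolist())
print(fit({'side':segm(im,(280,178,343,220),90)},boxpts(.15,.126,0,.048),np.array([.5452,-.02,.342])))
im2,d2=read_camera('top'); np.savez('top5.npz',im=im2,d=d2)
print(fit({'top':segm(im2,(300,148,375,228),90)},boxpts(.15,.126,0,.048),np.array([.5452,-.02,.342])))
cv2.imwrite('pics/s5.png',np.hstack([cv2.resize(im[150:240,260:350],(400,400),interpolation=2),cv2.resize(im2[145:235,295:385],(400,400),interpolation=2)])[:,:,::-1])
```

```text
t 14.85 pos [ 480.2 -272.7   54.2] yaw 10.15 F [0.6 0.3 0.1] open 55.3 grip 0.0 q6 0.74
shift cm [0.13 0.15 6.07] spin 0.05
268 [[-64.3, -33.9, 13.8], [1.2, -9.5, 20.1], [65.6, 12.0, 22.6]]
(array([ 0.54448441, -0.0198986 ,  0.33247942]), np.float64(0.032093778252601624))
(array([ 0.54553626, -0.01989718,  0.34818351]), np.float64(0.16450490057468414))
```

View pics/s5.png

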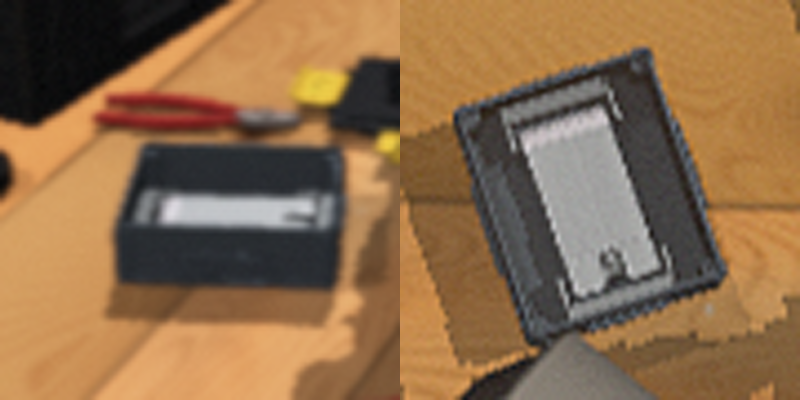

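The blade is on the bed with the pin showing in the notch at (610,258), lying flat at about 20 mm. Next I grip the lid handle.

Call:
send_rows:
  targets:
    - {"translation": [0.1, 0.1, 1.5], "spin": 0, "jaw": 0.6}
    - {"translation": [0.1, 0.1, 3.5], "spin": 0, "jaw": 0.6}
    - {"translation": [0.1, 0.1, 5], "spin": 0, "jaw": 0.6}
    - {"translation": [0.1, 0.1, 6], "spin": 0, "jaw": 0.6}
    - {"translation": [0.1, 0.1, 6], "spin": 0, "jaw": 0.6}

```text
time: 15.45
tool_pos: [0.4809, -0.2739, -0.0062]
tool_rot: [-3.14, 0.001, 0.176]
contact_force: [0.6, -1.0, 0.4]
opening: 0.055
grip_force: 0.0
```

Call:
send_rows:
  targets:
    - {"translation": [0, 0, 0], "spin": 0, "jaw": 0}
    - {"translation": [0, 0, 0], "spin": 0, "jaw": 0}
    - {"translation": [0, 0, 0], "spin": 0, "jaw": 0}
    - {"translation": [0, 0, 0], "spin": 0, "jaw": 0}
    - {"translation": [0, 0, 0], "spin": 0, "jaw": 0}
  force: 40

```text
time: 15.95
tool_pos: [0.4815, -0.2746, -0.0051]
tool_rot: [3.141, -0.0, 0.176]
contact_force: [-0.1, -0.3, 0.3]
opening: 0.0197
grip_force: 0.0
```

Call:
send_rows:
  targets:
    - {"translation": [0, 0, 0], "spin": 0, "jaw": 0}
    - {"translation": [0, 0, 0], "spin": 0, "jaw": 0}
    - {"translation": [0, 0, 0], "spin": 0, "jaw": 0}
    - {"translation": [0, 0, 0], "spin": 0, "jaw": 0}
    - {"translation": [0, 0, 0], "spin": 0, "jaw": 0}

```text
time: 16.45
tool_pos: [0.4815, -0.2747, -0.0051]
tool_rot: [3.141, -0.0, 0.176]
contact_force: [-0.6, -1.0, 3.6]
opening: 0.0155
grip_force: 40.0
```

Call:
send_rows:
  targets:
    - {"translation": [0, 0, -0.5], "spin": 0, "jaw": 0}
    - {"translation": [0, 0, -2.5], "spin": 0, "jaw": 0}
    - {"translation": [0, 0, -5.5], "spin": 0, "jaw": 0}
    - {"translation": [0, 0, -8.5], "spin": 0, "jaw": 0}
    - {"translation": [0, 0, -10], "spin": 0, "jaw": 0}

```text
time: 16.95
tool_pos: [0.4817, -0.2745, 0.0966]
tool_rot: [3.141, -0.001, 0.176]
contact_force: [0.2, -0.9, -3.5]
opening: 0.0154
grip_force: 40.0
```

Run:
```python
from h import *
delta(546,-20.2,95,20)
```

```text
t 16.95 pos [ 481.7 -274.5   96.6] yaw 10.07 F [ 0.2 -0.9 -3.5] open 15.4 grip 40.0 q6 0.74
shift cm [ 10.78 -23.91   0.15] spin -9.93
```

Call:
send_rows:
  targets:
    - {"translation": [0.7, -1.5, 0], "spin": 0, "jaw": 0}
    - {"translation": [1.8, -4, 0], "spin": 0, "jaw": 0}
    - {"translation": [3, -6.7, 0], "spin": 0, "jaw": 0}
    - {"translation": [4.2, -9.4, 0], "spin": 0, "jaw": 0}
    - {"translation": [5.4, -11.95, 0], "spin": 0, "jaw": 0}

```text
time: 17.45
tool_pos: [0.5124, -0.1446, 0.0931]
tool_rot: [-3.139, 0.003, 0.176]
contact_force: [0.3, -0.7, -4.1]
opening: 0.0156
grip_force: 40.0
```

Call:
send_rows:
  targets:
    - {"translation": [1.2, -2.7, 0], "spin": -2.5, "jaw": 0}
    - {"translation": [2.4, -5.4, 0], "spin": -5, "jaw": 0}
    - {"translation": [3.6, -8.1, 0], "spin": -7, "jaw": 0}
    - {"translation": [4.6, -10.4, 0], "spin": -9, "jaw": 0}
    - {"translation": [5.4, -11.95, 0], "spin": -9.9, "jaw": 0}

```text
time: 17.95
tool_pos: [0.5444, -0.0172, 0.093]
tool_rot: [-3.139, 0.003, 0.351]
contact_force: [-0.2, -0.4, -3.8]
opening: 0.0153
grip_force: 40.0
```

Call:
send_rows:
  targets:
    - {"translation": [0, 0, 0], "spin": 0, "jaw": 0}
    - {"translation": [0, 0, 0.5], "spin": 0, "jaw": 0}
    - {"translation": [0, 0, 1.0], "spin": 0, "jaw": 0}
    - {"translation": [0, 0, 1.0], "spin": 0, "jaw": 0}
    - {"translation": [0, 0, 1.0], "spin": 0, "jaw": 0}

```text
time: 18.45
tool_pos: [0.5455, -0.0209, 0.0842]
tool_rot: [-3.141, 0.001, 0.347]
contact_force: [-0.7, 0.6, -3.3]
opening: 0.0157
grip_force: 40.0
```

Run:
```python
from h import *
delta(546,-20.2,32.9,20)
for n in('side','top'):
    im,d=read_camera(n); np.savez(n+'6.npz',im=im,d=d); P=cloud(n,d)
    c,s=np.cos(.349),np.sin(.349); L=(P-[.546,-.0202,0])@np.array([[c,-s,0],[s,c,0],[0,0,1]])
    y=(im[...,0]>110)&(im[...,2]<85)&(im[...,1]>85)&(L[...,2]>.06)&(np.abs(L[...,:2]).max(-1)<.15)
    for a,sg in((0,1),(1,1),(0,-1),(1,-1)):
        w=y&(L[...,a]*sg>(.08,.068)[a])&(np.abs(L[...,1-a])<.045); r=L[w]
        if len(r)>20: print(n,a,sg,len(r),'along',np.round(np.percentile(r[:,a]*sg*1000,[3,97]),1),'cross',np.round(np.percentile(r[:,1-a]*1000,[3,50,97]),1),'z',np.round(np.percentile(r[:,2]*1000,[5,50,95]),1))
```

```text
t 18.45 pos [545.5 -20.9  84.2] yaw 19.9 F [-0.7  0.6 -3.3] open 15.7 grip 40.0 q6 1.04
shift cm [ 0.08 -0.04  5.13] spin -0.1
side 0 1 125 along [ 82.7 120.6] cross [-27.    4.4  31.1] z [101.3 103.3 107.8]
side 1 1 174 along [ 72.1 110. ] cross [-32.6  -1.2  29.7] z [ 96.1 102.7 105.5]
side 0 -1 122 along [ 83.2 120.9] cross [-28.6   3.9  29.2] z [ 99.4 101.5 103.5]
side 1 -1 48 along [ 71.2 106.9] cross [-34.2 -24.1  30.3] z [101.8 103.6 109.9]
top 1 1 33 along [ 96.2 109.4] cross [12.  26.7 33.9] z [104.3 107.4 111.4]
top 1 -1 64 along [ 69.1 109.5] cross [-33.3 -27.7   7.8] z [101.4 107.  452.9]
```

Call:
send_rows:
  targets:
    - {"translation": [0, 0, 1], "spin": 0, "jaw": 0}
    - {"translation": [0, 0, 2], "spin": 0, "jaw": 0}
    - {"translation": [0, 0, 3], "spin": 0, "jaw": 0}
    - {"translation": [0, 0, 3.6], "spin": 0, "jaw": 0}
    - {"translation": [0, 0, 3.8], "spin": 0, "jaw": 0}

```text
time: 19.05
tool_pos: [0.5452, -0.0202, 0.0453]
tool_rot: [-3.141, 0.002, 0.349]
contact_force: [0.9, 0.4, -3.2]
opening: 0.0154
grip_force: 40.0
```

Call:
send_rows:
  targets:
    - {"translation": [0, 0, 0.2], "spin": 0, "jaw": 0}
    - {"translation": [0, 0, 0.4], "spin": 0, "jaw": 0}
    - {"translation": [0, 0, 0.6], "spin": 0, "jaw": 0}
    - {"translation": [0, 0, 0.8], "spin": 0, "jaw": 0}
    - {"translation": [0, 0, 0.8], "spin": 0, "jaw": 0}

```text
time: 19.55
tool_pos: [0.5457, -0.0203, 0.0384]
tool_rot: [-3.142, 0.0, 0.349]
contact_force: [0.0, -1.4, -4.9]
opening: 0.0155
grip_force: 40.0
```

Call:
send_rows:
  targets:
    - {"translation": [0, 0, 0.1], "spin": 0, "jaw": 0}
    - {"translation": [0, 0, 0.2], "spin": 0, "jaw": 0}
    - {"translation": [0, 0, 0.3], "spin": 0, "jaw": 0}
    - {"translation": [0, 0, 0.4], "spin": 0, "jaw": 0}
    - {"translation": [0, 0, 0.4], "spin": 0, "jaw": 0}

```text
time: 20.05
tool_pos: [0.5458, -0.0203, 0.0344]
tool_rot: [-3.142, 0.0, 0.349]
contact_force: [-0.4, -0.5, -4.6]
opening: 0.0156
grip_force: 40.0
```

Call:
send_rows:
  targets:
    - {"translation": [0, 0, 0.1], "spin": 0, "jaw": 0}
    - {"translation": [0, 0, 0.2], "spin": 0, "jaw": 0}
    - {"translation": [0, 0, 0.3], "spin": 0, "jaw": 0}
    - {"translation": [0, 0, 0.3], "spin": 0, "jaw": 0}
    - {"translation": [0, 0, 0.3], "spin": 0, "jaw": 0}

```text
time: 20.55
tool_pos: [0.546, -0.0203, 0.0329]
tool_rot: [3.141, -0.001, 0.349]
contact_force: [-4.6, 0.4, 7.2]
opening: 0.0148
grip_force: 40.0
```

Call:
send_rows:
  targets:
    - {"translation": [0, 0, 0], "spin": 0, "jaw": 0.5}
    - {"translation": [0, 0, 0], "spin": 0, "jaw": 0.5}
    - {"translation": [0, 0, 0], "spin": 0, "jaw": 0.5}
    - {"translation": [0, 0, 0], "spin": 0, "jaw": 0.5}
    - {"translation": [0, 0, 0], "spin": 0, "jaw": 0.5}

```text
time: 21.05
tool_pos: [0.5459, -0.0203, 0.0315]
tool_rot: [3.142, 0.0, 0.349]
contact_force: [0.5, -0.3, 0.4]
opening: 0.0455
grip_force: 0.0
```

Call:
send_rows:
  targets:
    - {"translation": [0, 0, -1], "spin": 0, "jaw": 0.5}
    - {"translation": [0, 0, -3], "spin": 0, "jaw": 0.5}
    - {"translation": [0, 0, -5], "spin": 0, "jaw": 0.2}
    - {"translation": [0, 0, -5.5], "spin": 0, "jaw": 0}
    - {"translation": [0, 0, -5.5], "spin": 0, "jaw": 0}

```text
time: 21.55
tool_pos: [0.5465, -0.0204, 0.0876]
tool_rot: [3.14, -0.002, 0.349]
contact_force: [0.1, 0.2, -0.4]
opening: 0.0263
grip_force: 0.0
```

```bash
cat > look.py <<'E'
from h import *
def look(k,c0=(.546,-.0202),yaw=20.):
    for n in('side','top'):
        im,d=read_camera(n); np.savez(f'{n}{k}.npz',im=im,d=d); P=cloud(n,d)
        c,s=np.cos(np.radians(yaw)),np.sin(np.radians(yaw)); L=(P-[c0[0],c0[1],0])@np.array([[c,-s,0],[s,c,0],[0,0,1]])
        y=(im[...,0]>100)&(im[...,2]<85)&(im[...,1]>80)&(L[...,2]>.008)&(L[...,2]<.1)&(np.abs(L[...,:2]).max(-1)<.15)
        for i,(a,sg) in enumerate(((0,1),(1,1),(0,-1),(1,-1))):
            w=y&(L[...,a]*sg>(.08,.068)[a])&(np.abs(L[...,1-a])<.045); r=L[w]
            if len(r)>10: print(n,'clip',i+1,len(r),'along',np.round(np.percentile(r[:,a]*sg*1000,[3,97]),1),'cross',np.round(np.percentile(r[:,1-a]*1000,[3,97]),1),'z',np.round(np.percentile(r[:,2]*1000,[3,50,97]),1))
E
python3 - <<'E'
from look import *
a=np.radians(20); delta(546+1e3*.115*np.cos(a)-8*np.sin(a),-20.2+1e3*.115*np.sin(a)+8*np.cos(a),88,20)
look(7)
E
```

```text
t 21.55 pos [546.5 -20.4  87.6] yaw 19.97 F [ 0.1  0.2 -0.4] open 26.3 grip 0.0 q6 1.04
shift cm [11.46 -0.84 -0.02] spin -0.03
side clip 1 133 along [ 82.8 120.9] cross [-26.9  30.8] z [49.6 52.3 56.8]
side clip 2 189 along [ 71.5 110.7] cross [-31.9  30.4] z [43.7 51.4 55.3]
side clip 3 125 along [ 81.8 118.9] cross [-29.   29.4] z [46.9 49.9 52.7]
side clip 4 146 along [ 71.  109.2] cross [-30.9  33.3] z [50.3 53.2 58.8]
top clip 2 15 along [101.6 120.4] cross [22.4 34.8] z [ 8.7 55.4 59.7]
top clip 4 71 along [ 81.4 108.8] cross [-32.1 -14.6] z [50.9 55.2 61.1]
```

Call:
send_rows:
  targets:
    - {"translation": [2.5, -0.4, 0], "spin": 0, "jaw": 0}
    - {"translation": [5.5, -0.85, 0], "spin": 0, "jaw": 0}
    - {"translation": [8.5, -0.85, 0], "spin": 0, "jaw": 0}
    - {"translation": [10.8, -0.85, 0], "spin": 0, "jaw": 0}
    - {"translation": [10.8, -0.85, 2], "spin": 0, "jaw": 0}

```text
time: 22.15
tool_pos: [0.6481, 0.0256, 0.0673]
tool_rot: [3.14, -0.005, 0.35]
contact_force: [-0.2, -0.0, 0.4]
opening: 0.0002
grip_force: 0.0
```

Call:
send_rows:
  targets:
    - {"translation": [0, 0, 2], "spin": 0, "jaw": 0}
    - {"translation": [0, 0, 4], "spin": 0, "jaw": 0}
    - {"translation": [0, 0, 5], "spin": 0, "jaw": 0}
    - {"translation": [0, 0, 6], "spin": 0, "jaw": 0}
    - {"translation": [0, 0, 7.3], "spin": 0, "jaw": 0}

```text
time: 22.65
tool_pos: [0.6454, 0.0245, -0.0063]
tool_rot: [3.141, -0.002, 0.349]
contact_force: [-0.0, -0.4, 3.0]
opening: 0.0004
grip_force: 1.8
```

Run:
```python
from look import *
a=np.radians(20); delta(546+97*np.cos(a)-8*np.sin(a),-20.2+97*np.sin(a)+8*np.cos(a),-8,20)
look(8)
```

```text
t 22.65 pos [645.4  24.5  -6.3] yaw 19.97 F [-0.  -0.4  3. ] open 0.4 grip 1.8 q6 1.14
shift cm [-1.17  0.01  0.17] spin -0.03
side clip 1 40 along [ 83.4 104.9] cross [-24.3  30.4] z [19.7 34.4 53.4]
side clip 2 197 along [ 69.3 110.2] cross [-31.6  31. ] z [43.2 51.6 54.7]
side clip 3 124 along [ 81.8 118.9] cross [-25.5  29.7] z [47.2 50.  53. ]
side clip 4 146 along [ 70.4 108.7] cross [-30.8  33.4] z [50.3 53.2 58.6]
top clip 3 231 along [ 82.3 120. ] cross [-28.5  13. ] z [46.5 52.1 57.2]
top clip 4 385 along [ 70.7 109.1] cross [-31.   33.7] z [48.6 54.7 61.8]
```

Call:
send_rows:
  targets:
    - {"translation": [-0.3, 0, 0.1], "spin": 0, "jaw": 0}
    - {"translation": [-0.6, 0, 0.2], "spin": 0, "jaw": 0}
    - {"translation": [-0.8, 0, 0.2], "spin": 0, "jaw": 0}
    - {"translation": [-1, 0, 0.2], "spin": 0, "jaw": 0}
    - {"translation": [-1, 0, 0.2], "spin": 0, "jaw": 0}

```text
time: 23.25
tool_pos: [0.6349, 0.021, -0.0081]
tool_rot: [3.141, -0.0, 0.348]
contact_force: [0.3, 0.1, 0.4]
opening: 0.0001
grip_force: 0.1
```

Call:
send_rows:
  targets:
    - {"translation": [-0.1, 0, 0], "spin": 0, "jaw": 0}
    - {"translation": [-0.2, 0, 0], "spin": 0, "jaw": 0}
    - {"translation": [-0.3, 0, 0], "spin": 0, "jaw": 0}
    - {"translation": [-0.3, 0, 0], "spin": 0, "jaw": 0}
    - {"translation": [-0.3, 0, 0], "spin": 0, "jaw": 0}

```text
time: 23.75
tool_pos: [0.6326, 0.0202, -0.0082]
tool_rot: [3.141, -0.001, 0.349]
contact_force: [2.7, 0.7, 1.1]
opening: -0.0
grip_force: 1.3
```

Run:
```python
from look import *
delta(546,-20.2,-8,20)
look(9)
```

```text
t 23.75 pos [632.6  20.2  -8.2] yaw 19.97 F [2.7 0.7 1.1] open -0.0 grip 1.3 q6 1.13
shift cm [-9.52  0.83 -0.03] spin -0.03
side clip 2 195 along [ 69.6 110.7] cross [-31.6  30.8] z [43.2 51.5 55.3]
side clip 3 128 along [ 82.6 121.9] cross [-26.6  28.4] z [47.4 50.  53. ]
side clip 4 143 along [ 71.3 109.9] cross [-31.6  31.8] z [50.5 52.8 58.1]
top clip 3 258 along [ 82.9 120.6] cross [-27.9  22.7] z [46.2 52.1 57.5]
top clip 4 383 along [ 70.8 108.5] cross [-31.9  32.7] z [48.4 54.8 61.5]
```

Call:
send_rows:
  targets:
    - {"translation": [-0.05, 0, 0], "spin": 0, "jaw": 0}
    - {"translation": [-0.1, 0, 0], "spin": 0, "jaw": 0}
    - {"translation": [-0.15, 0, 0], "spin": 0, "jaw": 0}
    - {"translation": [-0.15, 0, 0], "spin": 0, "jaw": 0}
    - {"translation": [-0.15, 0, 0], "spin": 0, "jaw": 0}

```text
time: 24.35
tool_pos: [0.6326, 0.0201, -0.0081]
tool_rot: [3.141, -0.004, 0.348]
contact_force: [7.6, 4.3, -2.5]
opening: -0.0004
grip_force: 4.1
```

Call:
send_rows:
  targets:
    - {"translation": [-0.05, 0, 0], "spin": 0, "jaw": 0}
    - {"translation": [-0.1, 0, 0], "spin": 0, "jaw": 0}
    - {"translation": [-0.15, 0, 0], "spin": 0, "jaw": 0}
    - {"translation": [-0.15, 0, 0], "spin": 0, "jaw": 0}
    - {"translation": [-0.15, 0, 0], "spin": 0, "jaw": 0}

```text
time: 24.85
tool_pos: [0.6322, 0.0199, -0.0079]
tool_rot: [3.14, -0.006, 0.348]
contact_force: [9.7, 2.6, -3.1]
opening: 0.0003
grip_force: 5.5
```

Call:
send_rows:
  targets:
    - {"translation": [1.5, 0, 0], "spin": 0, "jaw": 0}
    - {"translation": [2.5, 0, -2], "spin": 0, "jaw": 0}
    - {"translation": [2.5, 0, -5], "spin": 0, "jaw": 0}
    - {"translation": [2.5, 0, -8], "spin": 0, "jaw": 0}
    - {"translation": [2.5, 0, -8], "spin": 0, "jaw": 0}

```text
time: 25.35
tool_pos: [0.6549, 0.0274, 0.0759]
tool_rot: [3.139, -0.005, 0.349]
contact_force: [0.1, -0.5, -0.5]
opening: 0.0001
grip_force: 0.0
```

Call:
send_rows:
  targets:
    - {"translation": [-3.5, 0.8, 0], "spin": 0, "jaw": 0}
    - {"translation": [-8, 0.8, 0], "spin": 0, "jaw": 0}
    - {"translation": [-13, 0.8, 0], "spin": 0, "jaw": 0}
    - {"translation": [-18, 0.8, 0], "spin": 0, "jaw": 0}
    - {"translation": [-22.5, 0.8, 0], "spin": 0, "jaw": 0}

```text
time: 25.85
tool_pos: [0.4404, -0.0568, 0.0707]
tool_rot: [-3.14, 0.003, 0.349]
contact_force: [-0.1, -1.3, -0.4]
opening: 0.0005
grip_force: 0.0
```

Run:
```python
from look import *
a=np.radians(20); delta(546-108*np.cos(a),-20.2-108*np.sin(a),-7,20)
look(10)
```

```text
t 25.85 pos [440.4 -56.8  70.7] yaw 19.98 F [-0.1 -1.3 -0.4] open 0.5 grip 0.0 q6 0.92
shift cm [0.39 0.19 7.77] spin -0.02
side clip 1 30 along [80.6 87. ] cross [-30.6  34.4] z [17.3 51.2 53.6]
side clip 2 197 along [ 70.5 110.4] cross [-32.8  29.8] z [43.  51.4 54.3]
side clip 3 120 along [ 84.1 122. ] cross [-26.4  29.1] z [47.  50.  52.6]
side clip 4 150 along [ 69.5 110.4] cross [-33.6  31.3] z [50.4 53.1 58. ]
top clip 1 72 along [ 80.4 128.6] cross [-34.6  34.1] z [ 8.4 53.4 57.5]
top clip 2 372 along [ 71.4 109.2] cross [-32.5  31.4] z [47.8 54.  59.6]
top clip 4 380 along [ 71.  108.6] cross [-32.  32.] z [48.2 55.  61.3]
```

Call:
send_rows:
  targets:
    - {"translation": [0.2, 0.1, 1.5], "spin": 0, "jaw": 0}
    - {"translation": [0.2, 0.1, 3.5], "spin": 0, "jaw": 0}
    - {"translation": [0.2, 0.1, 5], "spin": 0, "jaw": 0}
    - {"translation": [0.2, 0.1, 6.5], "spin": 0, "jaw": 0}
    - {"translation": [0.2, 0.1, 7.8], "spin": 0, "jaw": 0}

```text
time: 26.45
tool_pos: [0.4455, -0.0567, -0.0076]
tool_rot: [-3.14, 0.002, 0.349]
contact_force: [-1.6, -0.8, 1.2]
opening: 0.0003
grip_force: 0.6
```

Call:
send_rows:
  targets:
    - {"translation": [0.3, 0, 0], "spin": 0, "jaw": 0}
    - {"translation": [0.6, 0, 0.1], "spin": 0, "jaw": 0}
    - {"translation": [0.8, 0, 0.1], "spin": 0, "jaw": 0}
    - {"translation": [1, 0, 0.1], "spin": 0, "jaw": 0}
    - {"translation": [1.1, 0, 0.1], "spin": 0, "jaw": 0}

```text
time: 26.95
tool_pos: [0.4545, -0.0537, -0.0072]
tool_rot: [-3.141, 0.005, 0.35]
contact_force: [-12.1, -9.9, 5.8]
opening: 0.0004
grip_force: 7.4
```

Call:
send_rows:
  targets:
    - {"translation": [0.1, 0, 0], "spin": 0, "jaw": 0}
    - {"translation": [0.2, 0, 0], "spin": 0, "jaw": 0}
    - {"translation": [0.3, 0, 0], "spin": 0, "jaw": 0}
    - {"translation": [0.4, 0, 0], "spin": 0, "jaw": 0}
    - {"translation": [0.4, 0, 0], "spin": 0, "jaw": 0}

```text
time: 27.45
tool_pos: [0.4556, -0.0524, -0.0072]
tool_rot: [-3.139, 0.009, 0.349]
contact_force: [-18.5, -9.8, 12.1]
opening: 0.0002
grip_force: 10.4
```

Call:
send_rows:
  targets:
    - {"translation": [-1.5, 0, 0], "spin": 0, "jaw": 0}
    - {"translation": [-2.7, 0, -2], "spin": 0, "jaw": 0}
    - {"translation": [-2.7, 0, -5], "spin": 0, "jaw": 0}
    - {"translation": [-2.7, 0, -8], "spin": 0, "jaw": 0}
    - {"translation": [-2.7, 0, -8], "spin": 0, "jaw": 0}

```text
time: 27.95
tool_pos: [0.4385, -0.062, 0.0767]
tool_rot: [3.136, -0.008, 0.349]
contact_force: [0.9, -0.4, -0.1]
opening: 0.0003
grip_force: 0.0
```

Call:
send_rows:
  targets:
    - {"translation": [2, -2, 0], "spin": -8, "jaw": 0}
    - {"translation": [5, -4, 0], "spin": -16, "jaw": 0}
    - {"translation": [8, -6, 0], "spin": -24, "jaw": 0}
    - {"translation": [10, -8, 0], "spin": -32, "jaw": 0}
    - {"translation": [11.8, -9.7, 0], "spin": -40, "jaw": 0}

```text
time: 28.45
tool_pos: [0.5138, 0.0721, 0.0725]
tool_rot: [3.141, -0.001, 1.053]
contact_force: [-0.3, -0.4, 0.3]
opening: 0.0006
grip_force: 0.0
```

Call:
send_rows:
  targets:
    - {"translation": [0, 0, 0], "spin": -8, "jaw": 0}
    - {"translation": [0, 0, 0], "spin": -16, "jaw": 0}
    - {"translation": [0, 0, 0], "spin": -24, "jaw": 0}
    - {"translation": [0, 0, 0], "spin": -32, "jaw": 0}
    - {"translation": [0, 0, 0], "spin": -40, "jaw": 0}

```text
time: 28.95
tool_pos: [0.5132, 0.0707, 0.0725]
tool_rot: [3.141, 0.0, 1.751]
contact_force: [-0.3, 0.6, -0.1]
opening: 0.0004
grip_force: 0.0
```

Call:
send_rows:
  targets:
    - {"translation": [0, 0, 0], "spin": -5, "jaw": 0}
    - {"translation": [0, 0, 0], "spin": -10, "jaw": 0}
    - {"translation": [0, 0, 0], "spin": -10, "jaw": 0}
    - {"translation": [0, 0, 0], "spin": -10, "jaw": 0}
    - {"translation": [0, 0, 0], "spin": -10, "jaw": 0}

```text
time: 29.45
tool_pos: [0.513, 0.0705, 0.0726]
tool_rot: [3.141, 0.0, 1.918]
contact_force: [0.0, 0.1, -0.2]
opening: 0.0003
grip_force: 0.0
```

Run:
```python
from look import *
a=np.radians(20); delta(546-96*np.sin(a),-20.2+96*np.cos(a),-7,110)
look(11)
```

```text
t 29.45 pos [513.   70.5  72.6] yaw 109.88 F [ 0.   0.1 -0.2] open 0.3 grip 0.0 q6 -0.36
shift cm [-0.05 -0.    7.96] spin -0.12
side clip 1 38 along [83.4 92.7] cross [-32.1  35.7] z [15.7 51.4 53.7]
side clip 2 193 along [ 71.4 110.6] cross [-27.2  34.8] z [43.1 51.5 54.9]
side clip 3 28 along [80.5 85.3] cross [-33.1  30.5] z [13.1 25.7 54. ]
side clip 4 70 along [ 70.5 110.2] cross [-28.3   2.1] z [50.3 53.  57.8]
top clip 1 37 along [ 84.5 145.5] cross [-39.5  -2.4] z [ 8.4 52.5 57.3]
top clip 3 61 along [ 80.3 141.7] cross [-27.1  29.6] z [ 8.4 40.7 57.6]
top clip 4 381 along [ 70.7 108.5] cross [-28.3  36. ] z [48.9 54.6 61.7]
```

Call:
send_rows:
  targets:
    - {"translation": [0, -0.3, 1.5], "spin": 0, "jaw": 0}
    - {"translation": [0, -0.3, 3.5], "spin": 0, "jaw": 0}
    - {"translation": [0, -0.3, 5], "spin": 0, "jaw": 0}
    - {"translation": [0, -0.3, 6.5], "spin": 0, "jaw": 0}
    - {"translation": [0, -0.3, 7.9], "spin": 0, "jaw": 0}

```text
time: 30.05
tool_pos: [0.5104, 0.0695, -0.0068]
tool_rot: [3.141, 0.0, 1.918]
contact_force: [-1.6, 0.1, 1.5]
opening: 0.0004
grip_force: 0.8
```

Call:
send_rows:
  targets:
    - {"translation": [-0.3, 0, 0], "spin": 0, "jaw": 0}
    - {"translation": [-0.6, 0, 0.1], "spin": 0, "jaw": 0}
    - {"translation": [-0.8, 0, 0.1], "spin": 0, "jaw": 0}
    - {"translation": [-1, 0, 0.1], "spin": 0, "jaw": 0}
    - {"translation": [-1.1, 0, 0.1], "spin": 0, "jaw": 0}

```text
time: 30.55
tool_pos: [0.5141, 0.0589, -0.007]
tool_rot: [3.141, 0.0, 1.919]
contact_force: [-1.8, 3.4, 1.0]
opening: 0.0003
grip_force: 1.7
```

Call:
send_rows:
  targets:
    - {"translation": [-0.1, 0, 0], "spin": 0, "jaw": 0}
    - {"translation": [-0.2, 0, 0], "spin": 0, "jaw": 0}
    - {"translation": [-0.3, 0, 0], "spin": 0, "jaw": 0}
    - {"translation": [-0.3, 0, 0], "spin": 0, "jaw": 0}
    - {"translation": [-0.3, 0, 0], "spin": 0, "jaw": 0}

```text
time: 31.05
tool_pos: [0.5144, 0.0576, -0.007]
tool_rot: [3.141, -0.002, 1.919]
contact_force: [-3.2, 8.8, 4.9]
opening: 0.0003
grip_force: 4.8
```

Call:
send_rows:
  targets:
    - {"translation": [-0.1, 0, 0], "spin": 0, "jaw": 0}
    - {"translation": [-0.15, 0, 0], "spin": 0, "jaw": 0}
    - {"translation": [-0.15, 0, 0], "spin": 0, "jaw": 0}
    - {"translation": [-0.15, 0, 0], "spin": 0, "jaw": 0}
    - {"translation": [-0.15, 0, 0], "spin": 0, "jaw": 0}

```text
time: 31.55
tool_pos: [0.5144, 0.0576, -0.0069]
tool_rot: [-3.142, -0.004, 1.919]
contact_force: [-4.4, 15.7, 6.5]
opening: 0.0006
grip_force: 8.3
```

Call:
send_rows:
  targets:
    - {"translation": [1.5, 0, 0], "spin": 0, "jaw": 0}
    - {"translation": [2.7, 0, -2], "spin": 0, "jaw": 0}
    - {"translation": [2.7, 0, -5], "spin": 0, "jaw": 0}
    - {"translation": [2.7, 0, -8], "spin": 0, "jaw": 0}
    - {"translation": [2.7, 0, -8], "spin": 0, "jaw": 0}

```text
time: 32.05
tool_pos: [0.5091, 0.0803, 0.0764]
tool_rot: [3.134, 0.004, 1.92]
contact_force: [-0.6, -0.5, 0.1]
opening: 0.0005
grip_force: 0.0
```

Call:
send_rows:
  targets:
    - {"translation": [-3.5, 0, 0], "spin": 0, "jaw": 0}
    - {"translation": [-8, 0, 0], "spin": 0, "jaw": 0}
    - {"translation": [-12.5, 0, 0], "spin": 0, "jaw": 0}
    - {"translation": [-17, 0, 0], "spin": 0, "jaw": 0}
    - {"translation": [-20.4, 0, 0], "spin": 0, "jaw": 0}

```text
time: 32.55
tool_pos: [0.5764, -0.1143, 0.0719]
tool_rot: [-3.141, 0.001, 1.918]
contact_force: [1.0, 0.1, -0.3]
opening: 0.0007
grip_force: 0.0
```

Run:
```python
from look import *
a=np.radians(20); delta(546+4+96*np.sin(a),-20.2-96*np.cos(a),-7,110)
look(12)
```

```text
t 32.55 pos [ 576.4 -114.3   71.9] yaw 109.91 F [ 1.   0.1 -0.3] open 0.7 grip 0.0 q6 -0.67
shift cm [0.15 0.74 7.89] spin -0.09
side clip 1 27 along [85.9 92.6] cross [-35.7  32.3] z [23.7 51.6 53.7]
side clip 2 272 along [69.6 76.7] cross [-27.9  35.4] z [14.  32.4 51.8]
side clip 3 26 along [80.6 85.2] cross [-28.2  29.6] z [13.  21.1 54.2]
side clip 4 144 along [ 71.3 111. ] cross [-27.4  36.3] z [50.  53.3 57.1]
top clip 1 63 along [ 83.8 124.3] cross [-36.9  35.7] z [ 9.8 53.3 60.3]
top clip 2 74 along [ 69.6 124.7] cross [-29.6  34.5] z [ 9.  51.8 58.6]
top clip 4 30 along [72.8 85.6] cross [15.6 36.4] z [48.9 52.5 58. ]
```

Call:
send_rows:
  targets:
    - {"translation": [0.1, 0.5, 1.5], "spin": 0, "jaw": 0}
    - {"translation": [0.1, 0.5, 3.5], "spin": 0, "jaw": 0}
    - {"translation": [0.1, 0.5, 5], "spin": 0, "jaw": 0}
    - {"translation": [0.1, 0.5, 6.5], "spin": 0, "jaw": 0}
    - {"translation": [0.1, 0.5, 7.9], "spin": 0, "jaw": 0}

```text
time: 33.15
tool_pos: [0.5798, -0.1072, -0.0079]
tool_rot: [-3.141, -0.0, 1.921]
contact_force: [-0.3, -0.1, 1.0]
opening: 0.0003
grip_force: 0.5
```

Call:
send_rows:
  targets:
    - {"translation": [0.3, 0, 0], "spin": 0, "jaw": 0}
    - {"translation": [0.6, 0, 0.1], "spin": 0, "jaw": 0}
    - {"translation": [0.8, 0, 0.1], "spin": 0, "jaw": 0}
    - {"translation": [1, 0, 0.1], "spin": 0, "jaw": 0}
    - {"translation": [1.1, 0, 0.1], "spin": 0, "jaw": 0}

```text
time: 33.65
tool_pos: [0.5768, -0.0986, -0.0069]
tool_rot: [3.141, 0.001, 1.92]
contact_force: [0.4, -3.8, -2.0]
opening: 0.0006
grip_force: 2.4
```

Call:
send_rows:
  targets:
    - {"translation": [0.1, 0, 0], "spin": 0, "jaw": 0}
    - {"translation": [0.2, 0, 0], "spin": 0, "jaw": 0}
    - {"translation": [0.3, 0, 0], "spin": 0, "jaw": 0}
    - {"translation": [0.3, 0, 0], "spin": 0, "jaw": 0}
    - {"translation": [0.3, 0, 0], "spin": 0, "jaw": 0}

```text
time: 34.15
tool_pos: [0.5769, -0.098, -0.0067]
tool_rot: [3.139, 0.004, 1.919]
contact_force: [2.7, -8.3, -3.9]
opening: 0.0002
grip_force: 4.8
```

Call:
send_rows:
  targets:
    - {"translation": [0.1, 0, 0], "spin": 0, "jaw": 0}
    - {"translation": [0.15, 0, 0], "spin": 0, "jaw": 0}
    - {"translation": [0.15, 0, 0], "spin": 0, "jaw": 0}
    - {"translation": [0.15, 0, 0], "spin": 0, "jaw": 0}
    - {"translation": [0.15, 0, 0], "spin": 0, "jaw": 0}

```text
time: 34.65
tool_pos: [0.5767, -0.097, -0.0066]
tool_rot: [3.139, 0.005, 1.919]
contact_force: [2.3, -10.6, -3.7]
opening: 0.0004
grip_force: 5.5
```

Call:
send_rows:
  targets:
    - {"translation": [-1.5, 0, 0], "spin": 0, "jaw": 0}
    - {"translation": [-2.7, 0, -2], "spin": 0, "jaw": 0}
    - {"translation": [-2.7, 0, -5], "spin": 0, "jaw": 0}
    - {"translation": [-2.7, 0, -9], "spin": 0, "jaw": 0}
    - {"translation": [-2.7, 0, -12], "spin": 0, "jaw": 0}

```text
time: 35.15
tool_pos: [0.5846, -0.1201, 0.115]
tool_rot: [3.14, 0.0, 1.919]
contact_force: [0.8, 0.3, 0.5]
opening: 0.0001
grip_force: 0.0
```

Call:
send_rows:
  targets:
    - {"translation": [-2, -3, -2], "spin": 0, "jaw": 0}
    - {"translation": [-5, -6, -4], "spin": 0, "jaw": 0}
    - {"translation": [-8, -9, -4], "spin": 0, "jaw": 0}
    - {"translation": [-11, -12, -4], "spin": 0, "jaw": 0}
    - {"translation": [-13, -15, -4], "spin": 0, "jaw": 0}

```text
time: 35.65
tool_pos: [0.4868, -0.2953, 0.1531]
tool_rot: [3.141, 0.001, 1.919]
contact_force: [0.9, -1.2, 0.4]
opening: 0.0004
grip_force: 0.0
```

Run:
```python
from look import *
delta(400,-250,150,110)
look(13)
im=np.load('side13.npz')['im']; im2=np.load('top13.npz')['im']; 
P=cloud('top',np.load('top13.npz')['d']); c,s=np.cos(.349),np.sin(.349); L=(P-[.549,-.0192,0])@np.array([[c,-s,0],[s,c,0],[0,0,1]])
m=(np.abs(L[...,0])<.075)&(np.abs(L[...,1])<.062)&(im2.max(-1)<90)&(L[...,2]>.045)&(L[...,2]<.068); r=L[m]; A=np.c_[r[:,:2],np.ones(len(r))]; print('plate plane',np.linalg.lstsq(A,r[:,2],rcond=None)[0],len(r))
cv2.imwrite('pics/f.png',np.hstack([cv2.resize(im[150:240,260:350],(400,400),interpolation=2),cv2.resize(im2[145:235,295:385],(400,400),interpolation=2)])[:,:,::-1])
```

```text
t 35.65 pos [ 486.8 -295.3  153.1] yaw 109.93 F [ 0.9 -1.2  0.4] open 0.4 grip 0.0 q6 -1.03
shift cm [ 7.22 -6.62  0.3 ] spin -0.07
side clip 1 38 along [83.  92.3] cross [-35.5  40.7] z [17.4 50.7 53.4]
side clip 2 289 along [70.9 81.5] cross [-28.2  34.4] z [14.3 34.  52.2]
side clip 3 28 along [80.6 85.5] cross [-28.   34.6] z [13.4 24.7 53.4]
top clip 1 73 along [ 83.7 112.3] cross [-36.4  33.3] z [ 9.1 53.  58.4]
top clip 2 79 along [73.2 80.8] cross [-28.8  35.5] z [10.9 52.5 57.9]
top clip 3 64 along [ 80.3 119.5] cross [-26.4  29.7] z [ 9.1 39.1 57.9]
top clip 4 53 along [ 68.4 119.1] cross [-30.9  40.5] z [ 8.3 53.2 57.6]
plate plane [0.00062585 0.00741267 0.05654713] 2306
```

View pics/f.png

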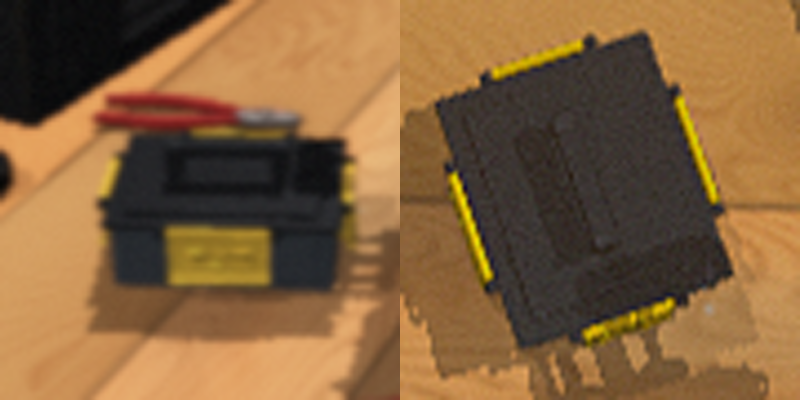

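All four clips hang down at the lid's edges: yellow at (540,60), (697,150), (470,230) and (630,325) in the right half. Before handing in I check their tilt numerically, and that the tee and pencil have not moved.

Run:
```python
from h import *
c,s=np.cos(.349),np.sin(.349)
for n in('side','top'):
    f=np.load(n+'13.npz'); im=f['im']; L=(cloud(n,f['d'])-[.549,-.0192,0])@np.array([[c,-s,0],[s,c,0],[0,0,1]])
    y=(im[...,0]>100)&(im[...,2]<60)&(im[...,1]>80)&(L[...,2]>.012)&(L[...,2]<.06)
    for i,(a,sg) in enumerate(((0,1),(1,1),(0,-1),(1,-1))):
        w=y&(np.abs(L[...,a]*sg-(.085,.073)[a])<.02)&(np.abs(L[...,1-a])<.04); r=L[w]
        for lo,hi in((12,25),(25,38),(38,50),(50,60)):
            k=(r[:,2]>lo/1e3)&(r[:,2]<hi/1e3)
            if k.sum()>2: print(n,'clip',i+1,(lo,hi),k.sum(),'along-hinge',np.round(np.median(r[k,a]*sg)*1000-(85,73)[a],1))
a=np.load('top0.npz')['im'].astype(int); b=np.load('top13.npz')['im'].astype(int)
for nm,(u,v,w,z) in {'tee':(350,235,385,275),'pencil':(262,230,305,285)}.items(): print(nm,np.abs(a[v:z,u:w]-b[v:z,u:w]).max(-1).mean())
```

```text
side clip 1 (38, 50) 4 along-hinge -2.1
side clip 1 (50, 60) 8 along-hinge -3.5
side clip 2 (12, 25) 91 along-hinge 5.1
side clip 2 (25, 38) 85 along-hinge 4.5
side clip 2 (38, 50) 79 along-hinge 3.9
side clip 2 (50, 60) 42 along-hinge 3.4
side clip 3 (12, 25) 15 along-hinge 2.2
side clip 3 (25, 38) 4 along-hinge -0.7
side clip 3 (50, 60) 14 along-hinge -1.6
side clip 4 (50, 60) 16 along-hinge -6.9
top clip 1 (38, 50) 13 along-hinge -0.4
top clip 1 (50, 60) 48 along-hinge 0.7
top clip 2 (12, 25) 17 along-hinge 6.8
top clip 2 (38, 50) 7 along-hinge 5.2
top clip 2 (50, 60) 52 along-hinge 3.0
top clip 3 (12, 25) 18 along-hinge 1.8
top clip 3 (25, 38) 6 along-hinge 0.9
top clip 3 (38, 50) 9 along-hinge 0.2
top clip 3 (50, 60) 41 along-hinge -1.1
top clip 4 (38, 50) 4 along-hinge -4.1
top clip 4 (50, 60) 56 along-hinge -3.2
tee 23.48785714285714
pencil 47.13276955602537
```

Clip 3's profile and its finger stop position leave it borderline, at about 0.1 rad, so I press it again lower down before handing in.

Call:
send_rows:
  targets:
    - {"translation": [2.4, 0.3, 0], "spin": 8, "jaw": 0}
    - {"translation": [4.8, 0.7, 0], "spin": 16, "jaw": 0}
    - {"translation": [7.2, 1, 0], "spin": 24, "jaw": 0}
    - {"translation": [9.6, 1.3, 0], "spin": 32, "jaw": 0}
    - {"translation": [12, 1.7, 0], "spin": 40, "jaw": 0}

```text
time: 36.25
tool_pos: [0.4624, -0.1729, 0.1528]
tool_rot: [-3.141, -0.001, 1.216]
contact_force: [0.1, 0.4, -1.2]
opening: 0.0005
grip_force: 0.0
```

Call:
send_rows:
  targets:
    - {"translation": [2, -1.3, 0], "spin": 8, "jaw": 0}
    - {"translation": [4, -2.6, 0], "spin": 16, "jaw": 0}
    - {"translation": [6.2, -3.9, 0], "spin": 24, "jaw": 0}
    - {"translation": [8.2, -5.2, 0], "spin": 32, "jaw": 0}
    - {"translation": [10.3, -6.5, 0], "spin": 40, "jaw": 0}

```text
time: 36.75
tool_pos: [0.4366, -0.0538, 0.1529]
tool_rot: [-3.141, -0.001, 0.518]
contact_force: [1.7, -0.5, 0.7]
opening: 0.0004
grip_force: 0.0
```

Call:
send_rows:
  targets:
    - {"translation": [0, 0, 0], "spin": 5, "jaw": 0}
    - {"translation": [0, 0, 0], "spin": 10, "jaw": 0}
    - {"translation": [0, 0, 3], "spin": 10, "jaw": 0}
    - {"translation": [0, 0, 6], "spin": 10, "jaw": 0}
    - {"translation": [0, 0, 8], "spin": 10, "jaw": 0}

```text
time: 37.25
tool_pos: [0.4362, -0.0545, 0.0713]
tool_rot: [-3.14, 0.001, 0.349]
contact_force: [0.2, 0.0, -0.7]
opening: 0.0005
grip_force: 0.0
```

Run:
```python
from look import *
delta(436,-57,-14,20)
```

```text
t 37.25 pos [436.2 -54.5  71.3] yaw 19.99 F [ 0.2  0.  -0.7] open 0.5 grip 0.0 q6 0.92
shift cm [-0.1   0.24  8.53] spin -0.01
```

Call:
send_rows:
  targets:
    - {"translation": [0, 0.1, 2], "spin": 0, "jaw": 0}
    - {"translation": [0, 0.1, 4.5], "spin": 0, "jaw": 0}
    - {"translation": [0, 0.1, 7], "spin": 0, "jaw": 0}
    - {"translation": [0, 0.1, 8.5], "spin": 0, "jaw": 0}
    - {"translation": [0, 0.1, 8.5], "spin": 0, "jaw": 0}

```text
time: 37.75
tool_pos: [0.4359, -0.0555, -0.0138]
tool_rot: [-3.139, 0.003, 0.349]
contact_force: [0.2, -0.1, 1.3]
opening: 0.0002
grip_force: 0.0
```

Call:
send_rows:
  targets:
    - {"translation": [0.5, 0, 0], "spin": 0, "jaw": 0}
    - {"translation": [0.9, 0, 0], "spin": 0, "jaw": 0}
    - {"translation": [1.3, 0, 0], "spin": 0, "jaw": 0}
    - {"translation": [1.6, 0, 0], "spin": 0, "jaw": 0}
    - {"translation": [1.6, 0, 0], "spin": 0, "jaw": 0}

```text
time: 38.25
tool_pos: [0.4529, -0.0509, -0.012]
tool_rot: [3.141, -0.001, 0.349]
contact_force: [0.4, -0.8, -0.3]
opening: 0.0004
grip_force: 0.0
```

Call:
send_rows:
  targets:
    - {"translation": [0.1, 0, 0], "spin": 0, "jaw": 0}
    - {"translation": [0.2, 0, 0], "spin": 0, "jaw": 0}
    - {"translation": [0.3, 0, 0], "spin": 0, "jaw": 0}
    - {"translation": [0.3, 0, 0], "spin": 0, "jaw": 0}
    - {"translation": [0.3, 0, 0], "spin": 0, "jaw": 0}

```text
time: 38.75
tool_pos: [0.4544, -0.05, -0.0125]
tool_rot: [-3.141, 0.001, 0.349]
contact_force: [-2.9, -1.2, -0.5]
opening: 0.0005
grip_force: 1.2
```

Call:
send_rows:
  targets:
    - {"translation": [0.1, 0, 0], "spin": 0, "jaw": 0}
    - {"translation": [0.2, 0, 0], "spin": 0, "jaw": 0}
    - {"translation": [0.3, 0, 0], "spin": 0, "jaw": 0}
    - {"translation": [0.3, 0, 0], "spin": 0, "jaw": 0}
    - {"translation": [0.3, 0, 0], "spin": 0, "jaw": 0}

```text
time: 39.25
tool_pos: [0.4547, -0.0495, -0.0127]
tool_rot: [-3.14, 0.006, 0.349]
contact_force: [-11.6, -8.5, 5.8]
opening: 0.0002
grip_force: 6.9
```

Call:
send_rows:
  targets:
    - {"translation": [0.1, 0, 0], "spin": 0, "jaw": 0}
    - {"translation": [0.2, 0, 0], "spin": 0, "jaw": 0}
    - {"translation": [0.3, 0, 0], "spin": 0, "jaw": 0}
    - {"translation": [0.3, 0, 0], "spin": 0, "jaw": 0}
    - {"translation": [0.3, 0, 0], "spin": 0, "jaw": 0}

```text
time: 39.75
tool_pos: [0.4555, -0.0484, -0.0127]
tool_rot: [-3.138, 0.009, 0.349]
contact_force: [-17.9, -10.7, 12.4]
opening: 0.0001
grip_force: 10.5
```

Call:
send_rows:
  targets:
    - {"translation": [-1.5, 0, 0], "spin": 0, "jaw": 0}
    - {"translation": [-2.7, 0, 0], "spin": 0, "jaw": 0}
    - {"translation": [-2.7, 0, -4], "spin": 0, "jaw": 0}
    - {"translation": [-2.7, 0, -8.5], "spin": 0, "jaw": 0}
    - {"translation": [-2.7, 0, -8.5], "spin": 0, "jaw": 0}

```text
time: 40.25
tool_pos: [0.439, -0.0582, 0.0774]
tool_rot: [3.135, -0.009, 0.348]
contact_force: [-0.4, 0.2, 0.5]
opening: 0.0004
grip_force: 0.0
```

Call:
send_rows:
  targets:
    - {"translation": [-1, 4, -3], "spin": 0, "jaw": 0}
    - {"translation": [-1, 8, -6], "spin": 0, "jaw": 0}
    - {"translation": [-1, 12, -8], "spin": 0, "jaw": 0}
    - {"translation": [-1, 16, -8], "spin": 0, "jaw": 0}
    - {"translation": [-1, 19, -8], "spin": 0, "jaw": 0}

```text
time: 40.75
tool_pos: [0.4916, -0.2416, 0.153]
tool_rot: [3.14, -0.002, 0.348]
contact_force: [0.2, 1.0, -0.7]
opening: 0.0004
grip_force: 0.0
```

```bash
cat > prof.py <<'E'
from h import *
def prof(N=8,c0=(.549,-.0192),save=None):
    c,s=np.cos(.349),np.sin(.349)
    for n in('side','top'):
        F=[read_camera(n) for _ in range(N)]; im=np.mean([f[0].astype(float) for f in F],0); d=np.median([f[1] for f in F],0)
        L=(cloud(n,d)-[c0[0],c0[1],0])@np.array([[c,-s,0],[s,c,0],[0,0,1]])
        if save: np.savez(f'{n}{save}.npz',im=im,d=d,L=L)
        y=(im[...,0]>100)&(im[...,2]<75)&(im[...,1]>75)&(L[...,2]>.010)&(L[...,2]<.06)
        for i,(a,sg) in enumerate(((0,1),(1,1),(0,-1),(1,-1))):
            r=L[y&(np.abs(L[...,a]*sg-(.085,.073)[a])<.02)&(np.abs(L[...,1-a])<.042)]
            o=[]
            for lo,hi in((10,20),(20,30),(30,40),(40,50),(50,60)):
                k=(r[:,2]>lo/1e3)&(r[:,2]<hi/1e3)
                if k.sum()>2: o.append((lo,int(k.sum()),float(np.round(np.median(r[k,a]*sg)*1000-(85,73)[a],1))))
            print(n,i+1,o,'cross',np.round(np.percentile(r[:,1-a],[3,97])*1000,1))
        m=(im.max(-1)<75)&(np.abs(L[...,0])<.095)&(np.abs(L[...,1])<.08)
        for nm,lo,hi in(('plate',.05,.064),('case',.006,.045)):
            r=L[m&(L[...,2]>lo)&(L[...,2]<hi)]; print(n,nm,len(r),'x',np.round(np.percentile(r[:,0],[.5,2,98,99.5])*1000,1),'y',np.round(np.percentile(r[:,1],[.5,2,98,99.5])*1000,1))
E
python3 -c "
from prof import *
delta(436,-57,-14,20); prof(save='p')"
```

```text
t 40.75 pos [ 491.6 -241.6  153. ] yaw 19.91 F [ 0.2  1.  -0.7] open 0.4 grip 0.0 q6 0.63
shift cm [  1.03 -19.29  16.66] spin -0.09
side 1 [(50, 24, -0.0)] cross [-34.   39.9]
side 2 [(10, 61, 6.1), (20, 62, 4.7), (30, 66, 4.6), (40, 65, 4.5), (50, 43, 3.7)] cross [-30.1  34. ]
side 3 [(10, 13, 0.5), (50, 19, -2.1)] cross [-32.7  31.9]
side 4 [(50, 21, -5.2)] cross [-27.7  31.4]
side plate 890 x [-78.1 -76.   76.6  79.8] y [-64.6 -60.4  70.7  76.1]
side case 292 x [-79.3 -76.5  73.   73.9] y [-26.4  20.6  67.5  68.5]
top 1 [(50, 74, 1.6)] cross [-32.9  32.8]
top 2 [(10, 8, 7.5), (50, 63, 3.2)] cross [-29.9  35.2]
top 3 [(10, 6, 1.1), (20, 8, -0.8), (30, 4, -0.5), (50, 48, -2.1)] cross [-22.7  30.8]
top 4 [(50, 59, -3.6)] cross [-31.7  33.2]
top plate 2783 x [-78.1 -75.8  78.6  81.4] y [-64.7 -62.2  70.3  72.2]
top case 23 x [-76.6 -76.5  15.7  18.6] y [-55.7 -54.6  72.1  72.1]
```

Run:
```python
from h import *
im=np.load('sidep.npz')['im']; Y=np.clip((im[...,0]+im[...,1])/2-im[...,2]-0,0,None)
a=.349; M=np.array([[np.cos(a),-np.sin(a)],[np.sin(a),np.cos(a)]])
ctr=np.array([.549,-.0192])+M@[.0018,.0038]
def pt(x,y,z): return proj('side',np.r_[ctr+M@[x,y],z])[0]
for sg,nm in((-1,'clip3'),(1,'clip1')):
    for th in(0,.1,.2):
        for y in(.029,-.029):
            print(nm,th,y,'top',np.round(pt(sg*.0865,y,.05),1),'bot',np.round(pt(sg*(.0865+.037*np.sin(th)),y,.05-.037*np.cos(th)),1))
h=cv2.cvtColor(im.astype(np.uint8),cv2.COLOR_RGB2HSV)
for (u0,u1),(v0,v1) in (((332,345),(176,212)),((278,292),(180,214))):
    print('cols',u0,u1)
    for v in range(v0,v1): print(v,' '.join('%3d/%3d'%(h[v,u,0],h[v,u,1]) if h[v,u,2]>70 else '  .    ' for u in range(u0,u1)))
```

```text
clip3 0 0.029 top [337.5 195.6] bot [337.5 206.1]
clip3 0 -0.029 top [338.3 186.8] bot [338.3 196.9]
clip3 0.1 0.029 top [337.5 195.6] bot [338.7 206.1]
clip3 0.1 -0.029 top [338.3 186.8] bot [339.4 196.9]
clip3 0.2 0.029 top [337.5 195.6] bot [339.9 205.9]
clip3 0.2 -0.029 top [338.3 186.8] bot [340.5 196.8]
clip1 0 0.029 top [281.4 194.4] bot [282.2 204.8]
clip1 0 -0.029 top [284.4 185.7] bot [285.2 195.8]
clip1 0.1 0.029 top [281.4 194.4] bot [281.  204.7]
clip1 0.1 -0.029 top [284.4 185.7] bot [284.  195.7]
clip1 0.2 0.029 top [281.4 194.4] bot [279.8 204.5]
clip1 0.2 -0.029 top [284.4 185.7] bot [282.9 195.5]
cols 332 345
176  15/142  15/144  15/142  15/144  15/143  15/143  15/142  15/141  15/137  15/134  16/131  16/131  16/132
177  15/143  15/143  15/143  15/144  15/144  15/143  14/141  15/137  15/136  16/131  16/131  16/132  16/133
178  16/142  16/142  15/143  15/143  14/143  14/142  14/139  15/136  15/134  16/133  16/132  16/133  16/131
179  15/143  15/144  15/144  15/144  14/141  14/139  15/137  15/135  16/134  15/133  15/132  15/131  16/130
180  15/143  14/142  14/143  14/1
[... 6675 characters left out ...]
   .    
208  16/141  16/142  15/142  15/143  15/146  14/143  14/121   .       .       .       .       .       .       .    
209  15/142  16/142  16/143  15/146  14/147  14/143  14/121   .       .       .       .       .       .       .    
210  15/141  16/142  15/142  15/147  15/149  15/147  14/126   .       .       .       .       .       .       .    
211  15/142  16/143  15/143  15/147  15/149  14/147  14/133   .       .       .       .       .       .       .    
212  16/142  15/143  15/145  15/147  15/148  14/148  14/136  13/ 87   .       .       .       .       .       .    
213  16/141  15/143  15/147  15/148  15/149  15/148  14/144  13/121   .       .       .       .       .       .
```

Clips 1, 2 and 3 show the same profile, within about 0.05 rad, and all four clips were pressed to a stiff stop. The gripper is clear, so I hand in.

```bash
python3 -c "
from cell import *
print(job.hand_in())"
```

```text
the job is handed in; nothing more can be done
None
```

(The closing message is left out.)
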